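# Load and lock a gang drilling clamp with a star wheel

### The arm

A 7-joint arm with a two-finger parallel gripper is mounted at the origin on the work surface. World frame = base frame: x ahead of the robot, y to its left, z up, the work surface at z = 0. Lengths are in m, angles in rad, forces in N, time in s.
With the tool pointing down it reaches from about 0.425 to 0.925 m from the base axis. Payload 6.8 kg.
Tool frame: the origin (TCP) lies on the centre line of the jaws, within the pads' length; the fingertips stand 11 mm ahead of it and the grasp point (between the pads) lies 8 mm behind it; z points along the fingers, x is the direction in which the jaws open and shut, and the axes are right-handed (so a half turn about z gives the same grasp; the last joint's range is limited). The gripper opens to 85 mm and grips with 20 to 120 N. Pads are 22 mm wide; open, the fingers measure 114 mm over their backs; the gripper's body (76 mm by 85 mm) begins 54 mm behind the grasp point. The pads swing forward as they close: fully open they stand 13 mm farther back than shut.
Start: joints at [-1.397, 0.477, 0.022, 1.555, -0.011, 1.109, -0.083], TCP at [0.188, 0.648, 0.242] pointing down, gripper open.
Joint ranges: [-2.96, 2.96], [-0.34, 2.1], [-1.41, 1.46], [0.24, 2.44], [-1.37, 4.51], [0.17, 1.92], [-2.96, 2.96]. Speed limits (rad/s): [2.39, 2.39, 3.14, 3.14, 3.14, 3.14, 3.14].

### API

Orientations are given as a rotation vector (axis times angle).
In Python, from workcell import sensors, cams, env gives the robot as it stands.
- The arm moves only by the tool send_rows, never from a script. Its argument "targets" is text: rows parted by semicolons, each of 7 numbers parted by spaces: the shift along the tool's x, y, z in m, then the turn, a rotation vector about the tool's x, y, z in degrees, then the closure, from -1 (fully open) to 1 (shut), so that 0 is half open. In form: x y z ax ay az claw; .... A call has 1 to 12 rows; each row is the pose to reach, as a shift and turn from the pose commanded when the call began, along the tool's axes at that moment; what a row does not reach only later rows make up. A row lasts 1/10 s, in which the tool goes at most 50 mm and 8.59 degrees, less where a joint would pass 70% of its speed; a pose out of reach is approached as far as the arm can. A call with a gripper value outside its range is refused whole. The fingers move at their own pace and stop on an object; the grip force is fixed at half the most. Time passes only in rows, so rows that repeat a pose let the fingers close. It gives the time, the measured TCP pose, the force and the opening at its end, in the units of the state.
- sensors.sense(): the state, without advancing time (a new reading comes with each control period).
- cams.get_image(name): name is "scene" or "top" or "wrist"; returns the picture (400x640x3 uint8, blue, green, red); there is no depth.
- cams.camera_info(name): a dict with "mtx" (3x3 intrinsics, pixels), "rvec" (rotation vector, rad) and "tvec" (3), from world to camera coordinates, as OpenCV has them. Camera axes: x right, y down, z forward; pixel columns grow to the right and rows downward; lengths in m; the calibration is good to about 2 mm. A picture is of the moment at which its call begins: read the wrist's pose just before it. camera_info takes no time and is no camera call; for the wrist camera it gives the pose at the moment of the call.
- env.close_job(): hands the job in, once; it reports no verdict.
The state is a dict: "time_s": time; "q": joint angles; "dq": joint speeds; "effort": joint torques, N m; "ee_pos": TCP position; "eef_rot": TCP orientation; "force": force on the tool from outside, world axes, zero at the start; "torque": the same for the moment, N m; "width": finger opening in m.
Only numpy, scipy, OpenCV 4.12 (cv2) and the standard library are available. Lean on these libraries where they do the work, as an engineer would, in place of code of your own. Each camera call takes 0.05 s, during which the arm holds its last target.

### The job

Get the red grill-handle blanks ready for drilling: turn the red lock knob anticlockwise until it clicks free, wind the clamp's jaw fully open by pushing the star wheel's spokes round, and lay every red blank flat in a slot of its own in the clamp bed. Then wind the jaw fully shut so that it brings the blanks up to the backstop, and turn the lock knob back clockwise until it clicks home; never wind the wheel while the knob is locked, and leave the other things on the bench where they are.

Things in the scene. Friction and masses are not known exactly. Their poses are not given: they have to be found in the camera images.
- clamp: Fixed green and grey drilling clamp, origin at bench height in the middle of its bed; x points from jaw to backstop (roughly away from the robot), y left, z up. Bed deck top at z 12 mm, x -120 to 130, y -112 to 112. Star wheel on its right on a gearbox (top z 50, x -55 to 55, y -275 to -155), lock knob on its left on a block (top z 40, x -30 to 70, y 115 to 195).
- backstop (a point): Top edge, middle, of the face of the dark steel backstop bar, 52 mm above the bench (axes as clamp). From its face aluminium ribs, 12 mm high above the deck and about 32 mm wide, run 104 mm towards the jaw; between them are three slots 32 mm wide, 64 mm apart centre to centre.
- wheel_hub (a point): Centre of the star wheel on its upright axis, at spoke height 92 mm (axes as clamp; does not turn). Black hub of radius 20 mm, top 17 mm higher; four level steel spokes 12 mm thick, 90 deg apart, red 22 mm balls centred 85 mm out. Free space below, down 42 mm to the gearbox. Push a spoke with the side of the closed gripper let down between two spokes, some 60 mm from the axis.
- hood (a point): Middle of the free edge, on top, of the yellow hood plate over the wheel's robot side (axes as clamp), 22 mm to the robot's side of the hub and 37 mm above the spokes' height. The plate is 8 mm thick, 92 mm deep and 210 mm wide. Spokes can be reached only beyond this edge, so that one spoke after another must be pushed.
- star (a joint): Angle of the star wheel (rad), 0 (jaw fully open) to 4.0 (jaw fully shut), stops at both ends, growing clockwise seen from above. At angle q the spokes point at -q, 90 deg - q, 180 deg - q, 270 deg - q from the clamp's x axis (anticlockwise positive from above). Stays where left; turning takes about 0.25 N m (4 N at 60 mm). Jaw moves 15 mm per rad.
- jaw_bar (a joint): Travel of the jaw towards the backstop (m), 0 fully open to 0.060 fully shut, driven by the star wheel. The jaw is a steel bar across the bed, 24 mm thick, top 47 mm above the bench; its pushing face is 171 mm from the backstop when open, 111 mm when shut.
- knob_grip (a point): Point on the lock knob's upright axis at the height to grip, 72 mm above the bench (axes as clamp; does not turn). Red bar 64 mm long, 18 mm thick, 32 mm high: top 14 mm above this point; black foot disc of radius 22 mm from 17 to 27 mm below. The bar lies along the clamp's x axis when locked, roughly along its y axis when free.
- lock (a joint): Angle of the lock knob (rad), growing anticlockwise seen from above: about 0 locked, about 1.4 free (stops there). A spring detent, hardest at about 0.3 N m, resists until 0.7 rad (either way) and past it snaps the knob on to the other stop, where it stays. Starts locked.
- slot0 (a point): Centre of the seat in the right-hand (y = -64 mm) slot of the clamp: on the slot floor, 12 mm above the bench, 55 mm from the backstop (axes as clamp, the slot runs along x).
- slot1 (a point): Centre of the seat in the middle (y = 0) slot of the clamp: on the slot floor, 12 mm above the bench, 55 mm from the backstop (axes as clamp, the slot runs along x).
- slot2 (a point): Centre of the seat in the left-hand (y = 64 mm) slot of the clamp: on the slot floor, 12 mm above the bench, 55 mm from the backstop (axes as clamp, the slot runs along x).
- blank0: Red painted wooden handle blank, a bar 110 x 26 x 26 mm, about 75 g; origin at its centre, x along its length. Any of its long faces may lie down. May be absent.
- blank1: Red painted wooden handle blank, a bar 110 x 26 x 26 mm, about 75 g; origin at its centre, x along its length. Any of its long faces may lie down. May be absent.
- blank2: Red painted wooden handle blank, a bar 110 x 26 x 26 mm, about 75 g; origin at its centre, x along its length. Any of its long faces may lie down. May be absent.
- offcut: Bystander: bare pale wood offcut 90 x 45 x 22 mm lying on the bench; origin under its centre.
- screwdriver: Bystander: screwdriver 200 mm long lying on the bench.
- wrench: Bystander: steel wrench 190 mm long lying on the bench.
- spray: Bystander: blue can, diameter 66 mm, 190 mm tall, standing; origin under its centre.
- oil: Bystander: yellow bottle, diameter 56 mm, 150 mm tall, standing; origin under its centre.
- coupler: Bystander: brass coupling sleeve, diameter 48 mm, 50 mm tall, standing; origin under its centre.
Things that resemble listed ones, but are neither listed nor needed, are in the scene too. Leave any pink look-alike of the blank0 alone.

How it is judged:
On the way, in this order (a step that is already met when the one before it is completed fails the run):
1. the lock knob has clicked free (value of joint lock above 1.15 rad), for 0.2 s.
2. the jaw is wound open to within 6 mm of its stop (value of joint jaw_bar below 0.006 m), for 0.2 s.
3. every red blank present lies flat in a slot between the jaw and the backstop (x of blank0 in the frame of clamp between -0.02 and 0.049 m and y of blank0 in the frame of clamp between -0.075 and 0.075 m and z of blank0 in the frame of clamp between 0.019 and 0.031 m and angle between the x axis of each of blank0, blank1, blank2 and the x axis of clamp, either way round below 0.12 rad and x of blank1 in the frame of clamp between -0.02 and 0.049 m and y of blank1 in the frame of clamp between -0.075 and 0.075 m and z of blank1 in the frame of clamp between 0.019 and 0.031 m and x of blank2 in the frame of clamp between -0.02 and 0.049 m and y of blank2 in the frame of clamp between -0.075 and 0.075 m and z of blank2 in the frame of clamp between 0.019 and 0.031 m), for 0.2 s.
4. the jaw is wound shut to within 3 mm of its stop, the blanks in their slots up to the backstop (value of joint jaw_bar above 0.057 m and x of blank0 in the frame of clamp between 0.04 and 0.049 m and y of blank0 in the frame of clamp between -0.075 and 0.075 m and z of blank0 in the frame of clamp between 0.019 and 0.031 m and angle between the x axis of each of blank0, blank1, blank2 and the x axis of clamp, either way round below 0.12 rad and x of blank1 in the frame of clamp between 0.04 and 0.049 m and y of blank1 in the frame of clamp between -0.075 and 0.075 m and z of blank1 in the frame of clamp between 0.019 and 0.031 m and x of blank2 in the frame of clamp between 0.04 and 0.049 m and y of blank2 in the frame of clamp between -0.075 and 0.075 m and z of blank2 in the frame of clamp between 0.019 and 0.031 m), for 0.2 s.
5. the lock knob has clicked home again (value of joint lock below 0.25 rad), for 0.2 s.
At the end, for the whole second after the job is handed in: The jaw is within 3 mm of fully shut (travel over 57 mm), every red blank present lies at rest flat on the floor of a slot (height within 6 mm, turned less than 0.12 rad from the slot), its end within 5 mm of the backstop, and the lock knob is locked (below 0.25 rad) (all of step 4 and value of joint lock below 0.25 rad and linear speed of each of blank0, blank1, blank2 below 0.02 m/s); the robot touches nothing.
It fails at once if a bystander is moved more than 40 mm (distance of any of offcut, screwdriver, wrench, spray, oil, coupler from where it was at the start of the episode above 0.04 m).
It fails at once if the wheel is wound while the knob is locked (jaw off its shut end, over 12 mm, with the knob locked) (value of joint lock below 0.35 rad and value of joint jaw_bar below 0.048 m).
Of blank0, blank1, blank2 only 2 to 3 are there at a start; the rules pass over those that are not, and their reading is None.
At some moment in a run one of blank0, blank1, blank2 may be knocked a few centimetres aside while the robot is not near it.
Once in a run the grip may slacken for a moment while it holds something.
It also fails if it takes over 210 s, if anything falls off the work surface, if the arm or the gripper's body presses on something with over 40 N, if the wrist force passes 120 N, or if a joint passes its speed limit or range.

## Working session

There is one attempt and no reset: what is moved stays moved. The work goes in short steps, Python scripts to look and compute and a tool call to move; the robot and the scene stay as the last step left them, time stands still between calls to the robot, and variables do not carry over. Pictures are saved under pics/ and viewed, and the job is handed in when it is done.

Besides the shell and the picture viewer there is one more tool, called after "Call:" as a command line: name --argument value ..., lists and objects as JSON in quotes. send_rows: Moves the arm, as the interface text tells. Its arguments: {"type":"object","properties":{"targets":{"type":"string"}},"required":["targets"]}

```bash
ls; mkdir -p pics; python3 - <<'E'
from workcell import sensors, cams, env
import cv2
s=sensors.sense();print(s)
for n in ("scene","top","wrist"):
    print(n,cams.camera_info(n))
    cv2.imwrite(f"pics/{n}0.png",cams.get_image(n))
E
```

```text
pics
{'time_s': 0.0, 'q': array([-1.39708325,  0.47781407,  0.02234351,  1.55648426, -0.01155038,
        1.10930214, -0.08309956]), 'dq': array([-0.00016734, -0.00234771, -0.00164948,  0.00201968, -0.00047156,
       -0.00025758, -0.00074306]), 'effort': array([-5.78538165e-04, -5.96459949e+01,  1.60766255e+00, -2.81186736e+01,
        1.24937898e-02,  9.71287343e-03, -7.70415880e-06]), 'ee_pos': array([0.18755445, 0.64780309, 0.24130255]), 'eef_rot': array([ 2.51044477e+00,  1.88671373e+00, -2.26508964e-03]), 'force': array([ 0.03554366, -0.17234033, -1.46074129]), 'torque': array([-0.07363056,  0.05474826, -0.00226724]), 'width': 0.08529231662242243}
scene {'mtx': array([[371.608804  ,   0.        , 317.07120085],
       [  0.        , 371.608804  , 201.51414162],
       [  0.        ,   0.        ,   1.        ]]), 'rvec': array([ 1.78074436,  1.2947337 , -0.70911812]), 'tvec': array([-0.14120971, -0.15154745,  1.77222455])}
top {'mtx': array([[415.69553783,   0.        , 318.10732088],
       [  0.        , 415.69553783, 195.89223068],
       [  0.        ,   0.        ,   1.        ]]), 'rvec': array([ 2.12502946, -2.17120689,  0.13044457]), 'tvec': array([-0.00529801,  0.47782899,  1.31079085])}
wrist {'mtx': array([[355.26926556,   0.        , 322.39861227],
       [  0.        , 355.26926556, 204.6939433 ],
       [  0.        ,   0.        ,   1.        ]]), 'rvec': array([-2.33390164, -1.75596916, -0.2307141 ]), 'tvec': array([-0.67403811, -0.03468848,  0.37927652])}
```

View pics/scene0.png

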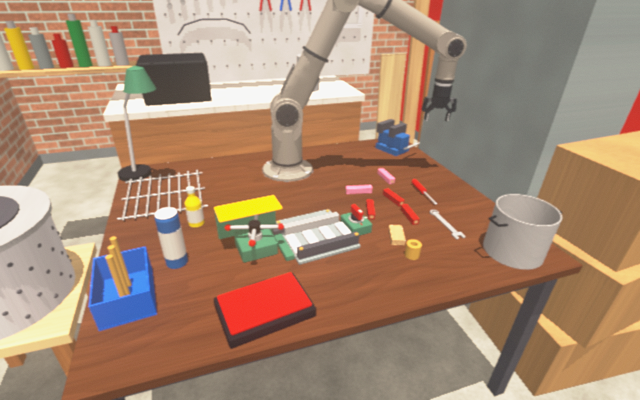

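View pics/top0.png

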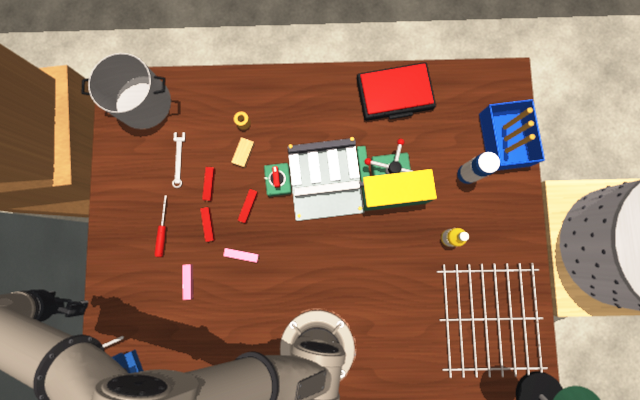

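View pics/wrist0.png

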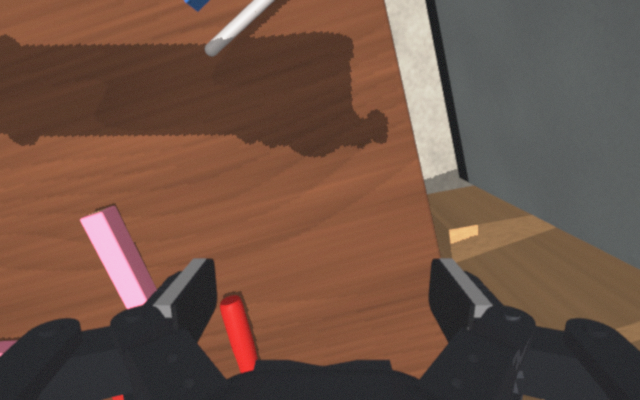

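Three red blanks (top image near (208,183), (207,224), (248,206)), two pink look-alikes, and the screwdriver at (160,235). The clamp is around (325,180). I'll zoom in on it.

```bash
cat > h.py <<'E'
import numpy as np, cv2
from workcell import sensors, cams, env
from scipy.spatial.transform import Rotation as R
def ci(n):
    c=cams.camera_info(n); return np.array(c["mtx"]),R.from_rotvec(np.ravel(c["rvec"])).as_matrix(),np.ravel(c["tvec"])
def ray(n,u,v,c=None):
    K,Rm,t=c or ci(n); d=Rm.T@np.linalg.inv(K)@np.array([u,v,1.]); o=-Rm.T@t; return o,d
def onz(n,u,v,z,c=None):
    o,d=ray(n,u,v,c); return o+d*(z-o[2])/d[2]
def proj(n,p,c=None):
    K,Rm,t=c or ci(n); q=K@(Rm@np.asarray(p,float)+t); return q[:2]/q[2]
def snap(n,name):
    im=cams.get_image(n); cv2.imwrite(f"pics/{name}.png",im); return im
E
python3 - <<'E'
import cv2
a=cv2.imread("pics/top0.png");cv2.imwrite("pics/topA.png",cv2.resize(a[125:225,255:445],None,fx=4.2,fy=4.2,interpolation=cv2.INTER_CUBIC))
cv2.imwrite("pics/topB.png",cv2.resize(a[120:310,150:300],None,fx=3.1,fy=3.1,interpolation=cv2.INTER_CUBIC))
a=cv2.imread("pics/scene0.png");cv2.imwrite("pics/scA.png",cv2.resize(a[185:275,205:400],None,fx=4.1,fy=4.1,interpolation=cv2.INTER_CUBIC))
E
```

```text
(no output)
```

View pics/topA.png

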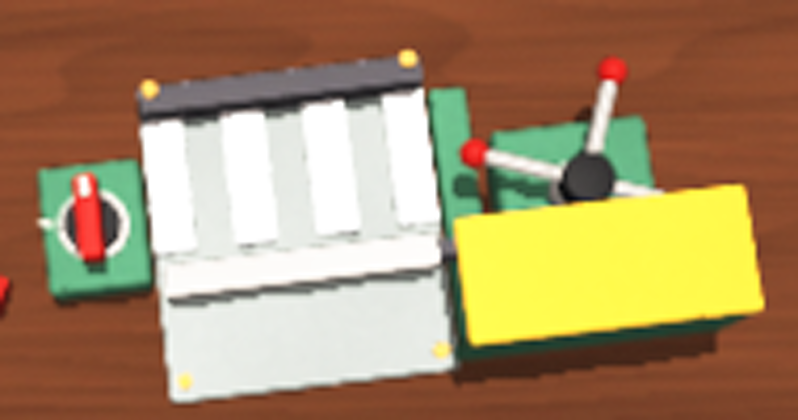

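View pics/topB.png

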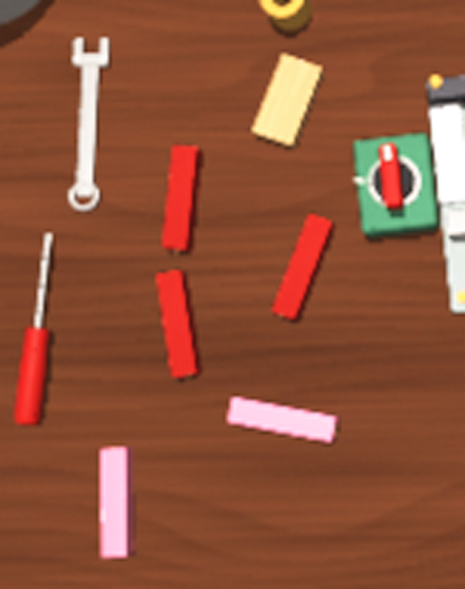

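View pics/scA.png

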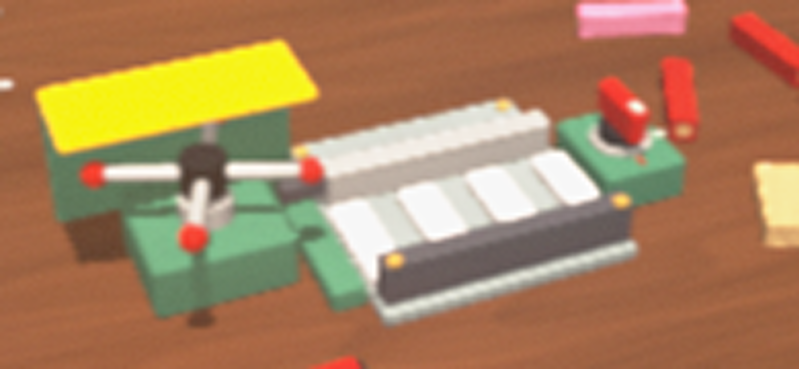

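Top view: the jaw is nearly shut and the knob bar lies along x (locked). Star balls are visible at crop (612,70) and (472,152), with the hub at (588,180). Next I fit a first clamp pose.

```bash
python3 - <<'E'
from h import *
c=ci("top")
f=lambda a,b:(255+(a+.5)/4.2-.5,125+(b+.5)/4.2-.5)
def P(a,b,z): return onz("top",*f(a,b),z,c)
pts=[("nl",172,402,.012,-.120,.112),("nr",453,370,.012,-.12,-.112),
("bl",143,118,.052,.1,.112),("br",424,78,.052,.1,-.112)]
src=[];dst=[]
for n,a,b,z,x,y in pts:
    p=P(a,b,z);src.append((x,y));dst.append(p[:2]);print(n,p)
src=np.array(src);dst=np.array(dst)
s0,d0=src.mean(0),dst.mean(0);H=(src-s0).T@(dst-d0);U,S,V=np.linalg.svd(H)
Rm=V.T@np.diag([1,np.linalg.det(V.T@U.T)])@U.T
t=d0-Rm@s0;th=np.arctan2(Rm[1,0],Rm[0,0]);print("yaw",th,np.degrees(th),"t",t,"res",(src@Rm.T+t-dst)*1e3)
inv=lambda p:Rm.T@(p[:2]-t)
for n,a,b,z in [("hub",588,175,.109),("ball1",612,70,.092),("ball2",474,152,.092),("knobtop",88,182,.086),("knobtop2",96,257,.086),("jawtopL",168,297,.047),("jawtopR",440,268,.047),("hoodfl",455,218,.129),("hoodfr",742,186,.129)]:
    p=P(a,b,z);print(n,p.round(4),(inv(p)*1e3).round(1))
a=cv2.imread("pics/top0.png");hsv=cv2.cvtColor(a,cv2.COLOR_BGR2HSV)
m=cv2.inRange(hsv,(0,180,90),(6,255,255))|cv2.inRange(hsv,(175,180,90),(180,255,255))
for k in cv2.findContours(m,0,2)[0]:
    if 100<cv2.contourArea(k)<1500:
        r=cv2.minAreaRect(k);bx=cv2.boxPoints(r);w=np.array([onz("top",*q,.026,c)[:2] for q in bx])
        e=[w[1]-w[0],w[2]-w[1]];L=[np.linalg.norm(x) for x in e];i=int(L[1]>L[0])
        print("red",np.round(r[0],1),onz("top",*r[0],.024,c).round(4),np.round(L,3),"ang",np.degrees(np.arctan2(e[i][1],e[i][0])).round(1))
s=sensors.sense();print(R.from_rotvec(s["eef_rot"]).as_matrix().round(3))
E
```

```text
nl [0.4016396  0.05957184 0.012     ]
nr [ 0.4217563  -0.15862357  0.012     ]
bl [0.61749751 0.0763047  0.052     ]
br [ 0.64386174 -0.14029919  0.052     ]
yaw 0.09327489077275415 5.344257575822558 t [ 0.53114532 -0.03983016] res [[-0.40429412  0.93438272]
 [ 0.34230131 -3.89649506]
 [ 2.78146448  4.69225613]
 [-2.71947167 -1.7301438 ]]
hub [ 0.5535 -0.2525  0.109 ] [   2.5 -213.8]
ball1 [ 0.6362 -0.2769  0.092 ] [  82.5 -245.9]
ball2 [ 0.5763 -0.172   0.092 ] [  32.6 -135.8]
knobtop [0.5615 0.1152 0.086 ] [ 44.6 151.5]
knobtop2 [0.5048 0.1096 0.086 ] [-12.3 151.3]
jawtopL [0.479  0.0593 0.047 ] [-42.7 103.5]
jawtopR [ 0.4967 -0.1481  0.047 ] [ -44.4 -104.5]
hoodfl [ 0.5204 -0.1525  0.129 ] [ -21.2 -111.2]
hoodfr [ 0.5389 -0.3586  0.129 ] [ -21.9 -318.1]
red [159.6 240.7] [0.3445 0.4971 0.024 ] [0.103 0.029] ang -4.6
red [207.  223.8] [0.3956 0.345  0.024 ] [0.034 0.112] ang -170.5
red [247.3 205.7] [0.4516 0.2149 0.024 ] [0.113 0.033] ang -21.2
red [208.1 183.4] [0.5279 0.3433 0.024 ] [0.113 0.034] ang -5.1
[[ 0.278  0.961 -0.   ]
 [ 0.961 -0.278 -0.001]
 [-0.001  0.    -1.   ]]
```

```bash
cat >> h.py <<'E'
def plan(x,y,z,yaw):
    """yaw deg: azimuth of tool x; tool down"""
    s=sensors.sense();Rc=R.from_rotvec(s["eef_rot"]);a=np.radians(yaw)
    Rt=R.from_matrix(np.array([[np.cos(a),np.sin(a),0],[np.sin(a),-np.cos(a),0],[0,0,-1]]))
    d=Rc.inv().apply(np.array([x,y,z])-s["ee_pos"]);r=(Rc.inv()*Rt).as_rotvec(degrees=True)
    print("now",s["ee_pos"].round(4),"yaw",np.degrees(np.arctan2(*Rc.as_matrix()[1::-1,0])).round(1),"t",round(s["time_s"],2),"w",round(s["width"],4),"F",s["force"].round(1))
    print("shift",d.round(4),"turn",r.round(1))
    return d,r
E
python3 - <<'E'
from h import *
s=sensors.sense();Rc=R.from_rotvec(s["eef_rot"])
K,Rm,t=ci("wrist");print("cam in tool",Rc.inv().apply(-Rm.T@t-s["ee_pos"]),"fwd",Rc.inv().apply(Rm.T@[0,0,1]),"right",Rc.inv().apply(Rm.T@[1,0,0]))
plan(.50,.02,.30,-84.3)
E
```

```text
cam in tool [ 7.62529921e-06 -6.59336852e-02 -1.32483441e-01] fwd [-9.63382651e-05  2.60677838e-01  9.65425842e-01] right [ 9.99999691e-01 -7.28143308e-04  2.96396726e-04]
now [0.1876 0.648  0.2416] yaw 73.9 t 0.15 w 0.0852 F [0.1 0.1 0.1]
shift [-0.5164  0.4747 -0.0577] turn [1.000e-01 0.000e+00 1.582e+02]
```

Call:
send_rows --targets "-0.516 0.475 -0.058 0 0 158 -1;-0.516 0.475 -0.058 0 0 158 -1;-0.516 0.475 -0.058 0 0 158 -1;-0.516 0.475 -0.058 0 0 158 -1;-0.516 0.475 -0.058 0 0 158 -1;-0.516 0.475 -0.058 0 0 158 -1;-0.516 0.475 -0.058 0 0 158 -1;-0.516 0.475 -0.058 0 0 158 -1;-0.516 0.475 -0.058 0 0 158 -1;-0.516 0.475 -0.058 0 0 158 -1;-0.516 0.475 -0.058 0 0 158 -1;-0.516 0.475 -0.058 0 0 158 -1"

```text
time_s: 1.35
ee_pos: [0.4547, 0.1112, 0.292]
eef_rot: [-3.036, 0.803, -0.0]
force: [0.6, 1.2, 0.2]
width: 0.0852
```

```bash
python3 - <<'E'
from h import *
plan(.50,.02,.30,-84.3); print(sensors.sense()["q"].round(2))
E
```

```text
now [0.4547 0.1112 0.292 ] yaw -29.6 t 1.35 w 0.0852 F [0.6 1.2 0.2]
shift [ 0.0845  0.0569 -0.008 ] turn [-0.   0.  54.7]
[-0.93  0.07  0.59  2.   -0.04  1.08 -0.83]
```

Call:
send_rows --targets "0.085 0.057 -0.008 0 0 54.7 -1;0.085 0.057 -0.008 0 0 54.7 -1;0.085 0.057 -0.008 0 0 54.7 -1;0.085 0.057 -0.008 0 0 54.7 -1;0.085 0.057 -0.008 0 0 54.7 -1;0.085 0.057 -0.008 0 0 54.7 -1;0.085 0.057 -0.008 0 0 54.7 -1;0.085 0.057 -0.008 0 0 54.7 -1"

```text
time_s: 2.15
ee_pos: [0.5004, 0.0219, 0.2996]
eef_rot: [2.335, -2.102, -0.0]
force: [0.2, -1.1, -0.2]
width: 0.0854
```

```bash
python3 - <<'E'
from h import *
plan(.50,.02,.30,-84.3); print(sensors.sense()["q"].round(2))
c=ci("wrist");np.savez("w1.npz",K=c[0],R=c[1],t=c[2]);snap("wrist","w1")
E
```

```text
now [0.5004 0.0219 0.2996] yaw -84.0 t 2.15 w 0.0854 F [ 0.2 -1.1 -0.2]
shift [ 0.0019  0.0006 -0.0004] turn [ 0.  -0.   0.3]
[-0.87  0.15  0.79  1.93 -0.12  1.11 -1.49]
```

View pics/w1.png

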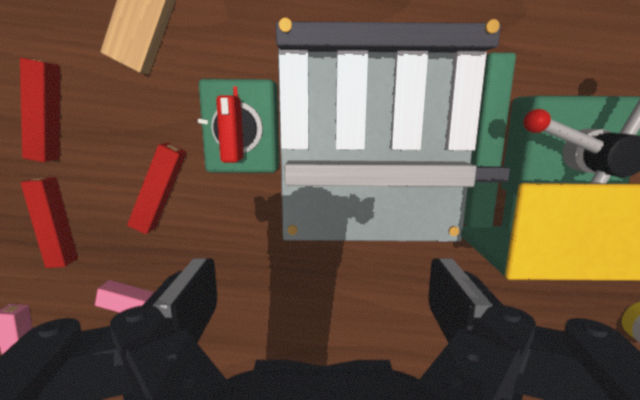

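```bash
python3 - <<'E'
import cv2
a=cv2.imread("pics/w1.png")
cv2.imwrite("pics/w1A.png",cv2.resize(a[10:260,190:520],None,fx=2.4,fy=2.4,interpolation=cv2.INTER_CUBIC))
E
```

```text
(no output)
```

View pics/w1A.png

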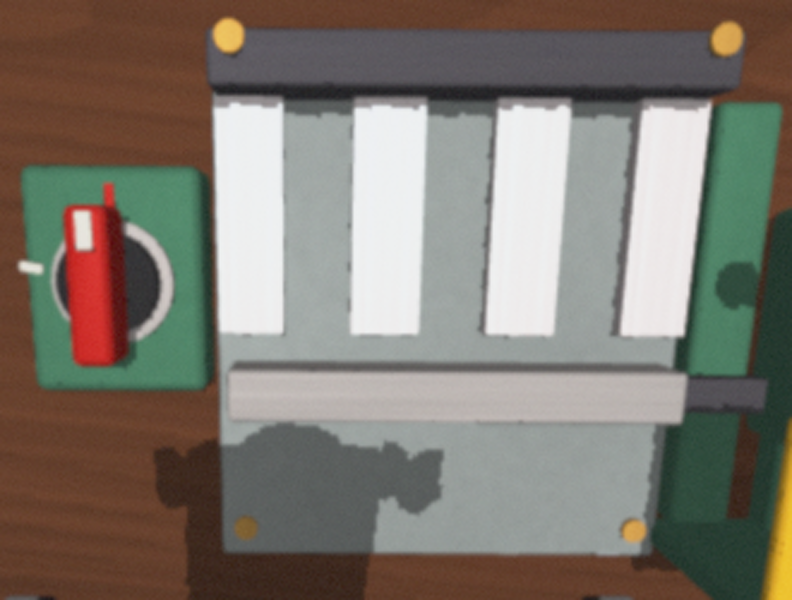

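```bash
cat > fit.py <<'E'
from h import *
d=np.load("w1.npz");c=(d["K"],d["R"],d["t"])
g=lambda a,b:((a+.5)/2.4-.5+190,(b+.5)/2.4-.5+10)
pts=[(222,552,.012,-.12,.112),(652,553,.012,-.12,-.112),(250,333,.024,-.004,.096),(384,334,.024,-.004,.032),(519,335,.024,-.004,-.032),(653,336,.024,-.004,-.096),(208,85,.052,.1,.112),(743,87,.052,.1,-.112)]
src=np.array([p[3:] for p in pts]);dst=np.array([onz("w",*g(p[0],p[1]),p[2],c)[:2] for p in pts])
s0,d0=src.mean(0),dst.mean(0);U,S,V=np.linalg.svd((src-s0).T@(dst-d0));Rm=V.T@U.T;t=d0-Rm@s0
print("yaw",np.degrees(np.arctan2(Rm[1,0],Rm[0,0])),t);print(((src@Rm.T+t-dst)@Rm*1e3).round(1))
np.savez("clamp.npz",R=Rm,t=t)
inv=lambda p:(Rm.T@(p[:2]-t)*1e3).round(1)
for n,a,b,z in [("jawface L",230,370,.047),("jawface R",686,372,.047),("knob tl",64,208,.086),("tr",113,206,.086),("bl",75,364,.086),("br",126,362,.086)]:
    print(n,inv(onz("w",*g(a,b),z,c)))
for n,u,v,z in [("ball",537,121,.092),("hub",612,155,.109),("hoodL",517,184,.129),("hoodnear",507,278,.129)]:
    print(n,inv(onz("w",u,v,z,c)))
E
python3 fit.py
```

```text
yaw 5.643208334514145 [ 0.5324913  -0.03854305]
[[-0.  -1.2]
 [-1.1  0.4]
 [ 0.4  0.1]
 [ 0.4 -0.2]
 [ 0.5  0. ]
 [ 0.5 -0.2]
 [ 0.1  2.4]
 [-0.8 -1.3]]
jawface L [-18.7 103.4]
jawface R [ -18.1 -103.6]
knob tl [ 50.1 162.6]
tr [ 50.9 143.5]
bl [-10.7 162.5]
br [ -9.7 141.7]
ball [  30.  -136.4]
hub [   1.  -199.4]
hoodL [ -22.3 -106. ]
hoodnear [-112.1 -110.2]
```

```bash
cat >> h.py <<'E'
def cl(x,y):
    d=np.load("clamp.npz"); return d["R"]@np.array([x,y])+d["t"]
def tocl(p):
    d=np.load("clamp.npz"); return d["R"].T@(np.asarray(p)[:2]-d["t"])
CY=5.64
E
python3 - <<'E'
from h import *
p=cl(.020,.154);print(p);plan(*p,.12,CY-90);plan(*p,.069,CY-90)
E
```

```text
[0.53725103 0.11667727]
now [0.5004 0.0219 0.2996] yaw -83.9 t 2.2 w 0.0855 F [ 0.  -0.1  0.4]
shift [-0.0903 -0.0467  0.1796] turn [0.  0.  0.5]
now [0.5004 0.0219 0.2996] yaw -83.9 t 2.2 w 0.0855 F [ 0.  -0.1  0.4]
shift [-0.0903 -0.0468  0.2306] turn [0.  0.  0.5]
```

Call:
send_rows --targets "-0.092 -0.047 0.12 0 0 0.4 0;-0.092 -0.047 0.12 0 0 0.4 0;-0.092 -0.047 0.12 0 0 0.4 0;-0.092 -0.047 0.18 0 0 0.4 0;-0.092 -0.047 0.18 0 0 0.4 0;-0.092 -0.047 0.18 0 0 0.4 0"

```text
time_s: 2.8
ee_pos: [0.5356, 0.1183, 0.1168]
eef_rot: [2.326, -2.103, -0.004]
force: [0.2, 0.4, 0.5]
width: 0.0424
```

```bash
python3 - <<'E'
from h import *
p=cl(.020,.154);plan(*p,.069,CY-90)
a=snap("wrist","w2")
plan(*p,.069,CY-90)
E
```

```text
now [0.5356 0.1183 0.1168] yaw -84.2 t 2.8 w 0.0424 F [0.2 0.4 0.5]
shift [ 0.0016 -0.0017  0.0478] turn [ 0.3 -0.1  0.1]
now [0.5371 0.118  0.1189] yaw -84.3 t 2.85 w 0.0423 F [ 1.  -0.3  0.3]
shift [ 0.0013 -0.0001  0.0499] turn [ 0.1 -0.1  0. ]
```

View pics/w2.png

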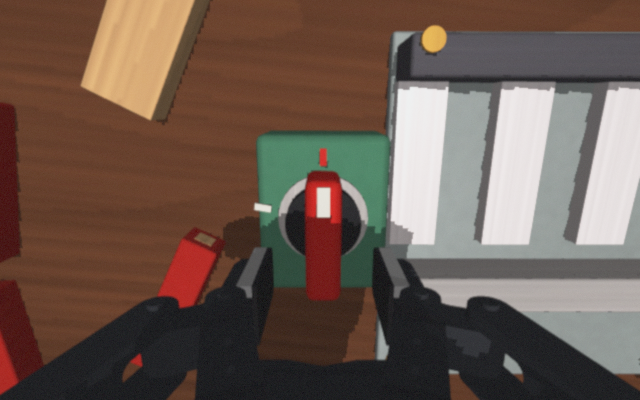

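Call:
send_rows --targets "0.001 0 0.03 0 0 0 0;0.001 0 0.05 0 0 0 0;0.001 0 0.05 0 0 0 0;0.001 0 0.05 0 0 0 1;0.001 0 0.05 0 0 0 1;0.001 0 0.05 0 0 0 1;0.001 0 0.05 0 0 0 1;0.001 0 0.05 0 0 0 1"

```text
time_s: 3.65
ee_pos: [0.5392, 0.1182, 0.072]
eef_rot: [-2.326, 2.107, -0.001]
force: [-1.3, 1.0, 4.9]
width: 0.0168
```

Call:
send_rows --targets "0 0 0 0 0 -8 1;0 0 0 0 0 -16 1;0 0 0 0 0 -24 1;0 0 0 0 0 -32 1;0 0 0 0 0 -40 1;0 0 0 0 0 -48 1;0 0 0 0 0 -56 1;0 0 0 0 0 -64 1;0 0 0 0 0 -72 1;0 0 0 0 0 -79 1;0 0 0 0 0 -79 1;0 0 0 0 0 -79 1"

```text
time_s: 4.85
ee_pos: [0.5375, 0.1199, 0.0719]
eef_rot: [-3.135, 0.143, -0.0]
force: [-6.5, 5.4, 7.3]
width: 0.0169
```

```bash
python3 - <<'E'
from h import *
p=cl(.020,.154);plan(*p,.12,CY-5); print(sensors.sense()["torque"],sensors.sense()["q"].round(2))
E
```

```text
now [0.5375 0.1199 0.0719] yaw -5.2 t 4.85 w 0.0169 F [-6.5  5.4  7.3]
shift [ 0.      0.0031 -0.0481] turn [-0.2 -0.  -5.9]
[1.15987365 1.22573439 0.13873894] [-0.48  0.51  0.19  2.   -0.16  0.65 -0.28]
```

Call:
send_rows --targets "0 0 0 0 0 0 0;0 0 0 0 0 0 0;0 0 0 0 0 0 0;0 0 0 0 0 0 0;0 0 -0.05 0 0 0 0;0 0 -0.1 0 0 0 0;0 0 -0.15 0 0 0 0;0 0 -0.15 0 0 0 0"

```text
time_s: 5.65
ee_pos: [0.5421, 0.1178, 0.2269]
eef_rot: [-3.133, 0.149, -0.018]
force: [0.4, 0.4, 0.0]
width: 0.0431
```

```bash
python3 - <<'E'
from h import *
a=snap("wrist","w3");b=snap("top","t3")
cv2.imwrite("pics/t3A.png",cv2.resize(b[125:225,255:445],None,fx=4.2,fy=4.2,interpolation=cv2.INTER_CUBIC))
E
```

```text
(no output)
```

View pics/w3.png

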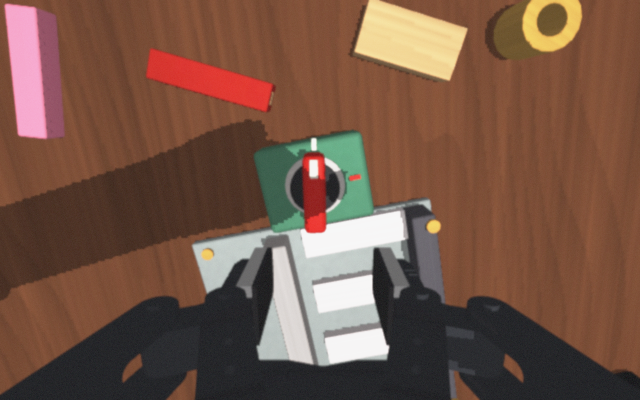

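View pics/t3A.png

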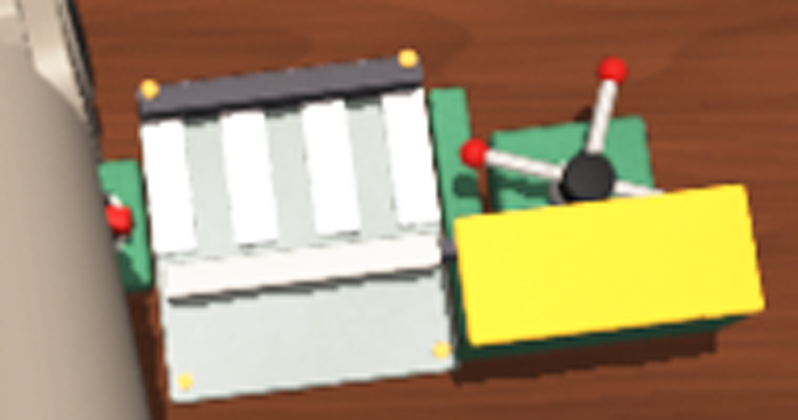

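```bash
python3 - <<'E'
from h import *
a=np.radians(-65)
p=cl(.055*np.cos(a),-.215+.055*np.sin(a));print(p);plan(*p,.20,CY-90)
print(onz("top",488,162,.19),onz("top",455,236,.15))
E
```

```text
[ 0.58166595 -0.29982074]
now [0.5386 0.1173 0.2212] yaw -5.4 t 5.75 w 0.0425 F [-0.9 -1.2 -1.8]
shift [0.0821 0.4113 0.0208] turn [-0.2 -0.1 79. ]
[ 0.54352132 -0.50505333  0.19      ] [ 0.33602648 -0.41018617  0.15      ]
```

Call:
send_rows --targets "0.082 0.411 0.021 0 0 79 1;0.082 0.411 0.021 0 0 79 1;0.082 0.411 0.021 0 0 79 1;0.082 0.411 0.021 0 0 79 1;0.082 0.411 0.021 0 0 79 1;0.082 0.411 0.021 0 0 79 1;0.082 0.411 0.021 0 0 79 1;0.082 0.411 0.021 0 0 79 1;0.082 0.411 0.021 0 0 79 1;0.082 0.411 0.021 0 0 79 1;0.082 0.411 0.021 0 0 79 1;0.082 0.411 0.021 0 0 79 1"

```text
time_s: 6.95
ee_pos: [0.5809, -0.2975, 0.1976]
eef_rot: [2.332, -2.105, -0.004]
force: [0.2, 0.4, -0.7]
width: 0.0001
```

```bash
python3 - <<'E'
from h import *
a=snap("wrist","w4")
a=np.radians(-65)
p=cl(.055*np.cos(a),-.215+.055*np.sin(a));plan(*p,.08,CY-90);print(sensors.sense()["q"].round(2))
E
```

```text
now [ 0.5811 -0.2975  0.198 ] yaw -84.2 t 7.0 w -0.0001 F [0.4 0.5 1.1]
shift [ 0.0026 -0.0004  0.118 ] turn [0.1 0.1 0.2]
[-0.07  0.55  0.64  1.69 -0.37  1.03 -0.77]
```

View pics/w4.png

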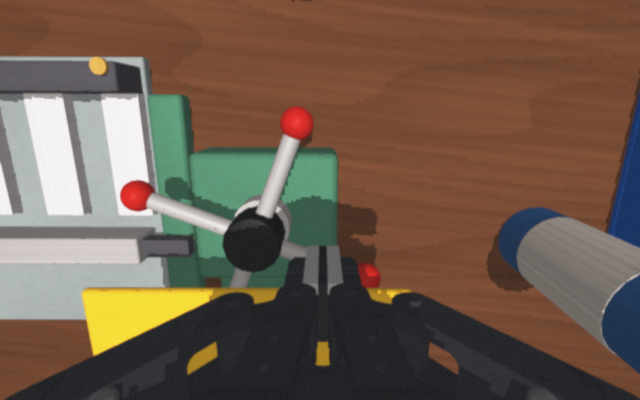

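Call:
send_rows --targets "0.002 -0.001 0.05 0 0 0 1;0.002 -0.001 0.09 0 0 0 1;0.002 -0.001 0.118 0 0 0 1;0.002 -0.001 0.118 0 0 0 1"

```text
time_s: 7.4
ee_pos: [0.5799, -0.2981, 0.0767]
eef_rot: [2.33, -2.105, -0.012]
force: [-0.4, 0.2, -0.5]
width: 0.0001
```

```bash
python3 - <<'E'
from h import *
a=np.radians(-65)
p=cl(.055*np.cos(a),-.215+.055*np.sin(a));plan(*p,.08,CY-90)
x0=.055*np.cos(a);y0=.055*np.sin(a)
for d in range(-55,84,12):
    b=np.radians(d);print(d,round(-(.055*np.sin(b)-y0),3),round(-(.055*np.cos(b)-x0),3))
E
```

```text
now [ 0.5799 -0.2981  0.0767] yaw -84.2 t 7.4 w 0.0001 F [-0.4  0.2 -0.5]
shift [ 0.0019 -0.0016 -0.0033] turn [0.4 0.3 0.2]
-55 -0.005 -0.008
-43 -0.012 -0.017
-31 -0.022 -0.024
-19 -0.032 -0.029
-7 -0.043 -0.031
5 -0.055 -0.032
17 -0.066 -0.029
29 -0.077 -0.025
41 -0.086 -0.018
53 -0.094 -0.01
65 -0.1 -0.0
77 -0.103 0.011
```

Call:
send_rows --targets "-0.003 -0.009 -0.002 0 0 0 1;-0.010 -0.018 -0.002 0 0 0 1;-0.020 -0.025 -0.002 0 0 0 1;-0.030 -0.030 -0.002 0 0 0 1;-0.041 -0.032 -0.002 0 0 0 1;-0.053 -0.033 -0.002 0 0 0 1"

```text
time_s: 8.0
ee_pos: [0.6104, -0.2474, 0.0845]
eef_rot: [2.326, -2.109, 0.007]
force: [-0.9, -7.6, -0.8]
width: 0.0003
```

```bash
python3 - <<'E'
from h import *
s=sensors.sense();print(tocl(s["ee_pos"]),s["ee_pos"][2],s["force"].round(1));snap("wrist","w5")
E
```

```text
[ 0.05702768 -0.21550972] 0.08451712122581587 [-0.9 -7.6 -0.8]
```

View pics/w5.png

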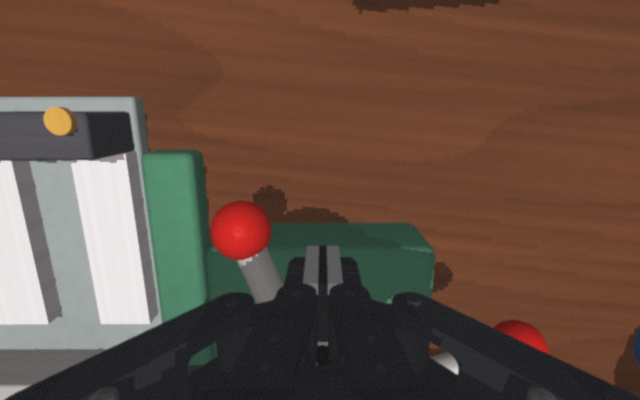

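Call:
send_rows --targets "-0.010 0.002 0.001 0 0 0 1;-0.021 0.006 0.002 0 0 0 1;-0.031 0.012 0.002 0 0 0 1;-0.039 0.020 0.002 0 0 0 1;-0.0445 0.029 0.002 0 0 0 1;-0.048 0.038 0.002 0 0 0 1;-0.0505 0.047 0.002 0 0 0 1;-0.0505 0.047 0.002 0 0 0 1"

```text
time_s: 8.85
ee_pos: [0.5602, -0.1992, 0.0826]
eef_rot: [-2.326, 2.107, -0.006]
force: [2.7, -0.5, 1.6]
width: 0.0002
```

```bash
python3 - <<'E'
from h import *
s=sensors.sense();print(tocl(s["ee_pos"]),s["ee_pos"][2],s["force"].round(1));snap("wrist","w6")
E
```

```text
[ 0.01179976 -0.16264909] 0.08255334834091646 [ 2.7 -0.5  1.6]
```

View pics/w6.png

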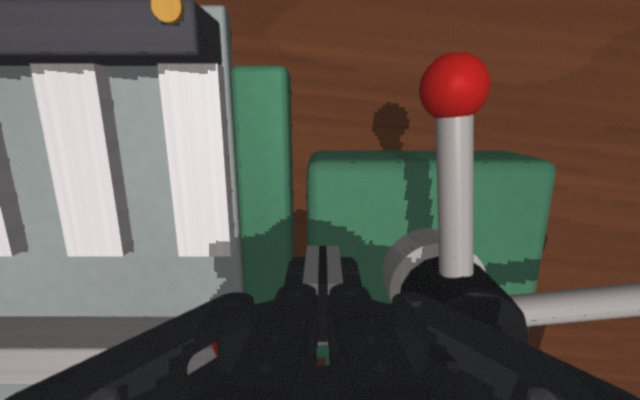

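Call:
send_rows --targets "0.002 -0.002 -0.05 0 0 0 1;0.002 -0.008 -0.055 0 0 0 1;0.045 -0.028 -0.055 0 0 0 1;0.088 -0.030 -0.055 0 0 0 1;0.088 -0.030 -0.055 0 0 0 1"

```text
time_s: 9.4
ee_pos: [0.5961, -0.2911, 0.1366]
eef_rot: [2.319, -2.115, 0.006]
force: [-0.9, -0.1, 0.3]
width: -0.0001
```

```bash
python3 - <<'E'
from h import *
p=cl(.041,-.252);plan(*p,.08,CY-90);snap("wrist","w7");plan(*p,.08,CY-90)
E
```

```text
now [ 0.5961 -0.2911  0.1366] yaw -84.7 t 9.4 w -0.0001 F [-0.9 -0.1  0.3]
shift [-0.0059 -0.0025  0.0566] turn [-0.  -0.3 -0.4]
now [ 0.596  -0.2878  0.1359] yaw -84.6 t 9.45 w -0.0001 F [ 0.3  0.3 -0. ]
shift [-0.0024 -0.0023  0.0559] turn [ 0.  -0.1 -0.3]
```

View pics/w7.png

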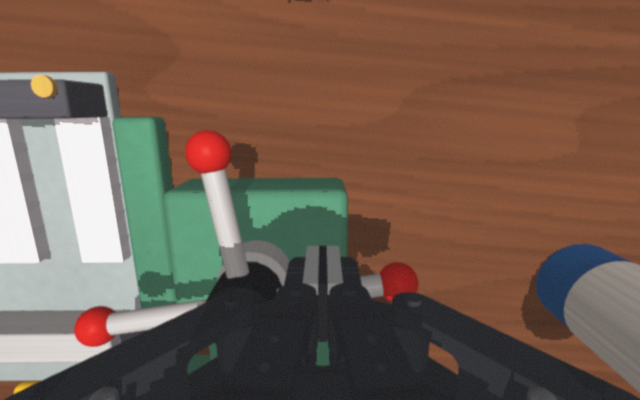

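```bash
python3 - <<'E'
from h import *
for u,v in [(208,152),(96,326)]:
    b=tocl(onz("wrist",u,v,.092))-[0,-.215];print(b,np.linalg.norm(b),np.degrees(np.arctan2(b[1],b[0])))
E
```

```text
[0.08407868 0.0168739 ] 0.08575519332530067 11.34803873956019
[-0.01376796  0.08891414] 0.08997377451167136 98.80209160302667
```

Call:
send_rows --targets "-0.003 -0.002 0.03 0 0 0 1;-0.003 -0.002 0.055 0 0 0 1;-0.003 -0.002 0.055 0 0 0 1;-0.021 -0.013 0.055 0 0 0 1;-0.032 -0.016 0.055 0 0 0 1;-0.044 -0.016 0.055 0 0 0 1;-0.055 -0.014 0.055 0 0 0 1;-0.066 -0.010 0.055 0 0 0 1;-0.075 -0.003 0.055 0 0 0 1;-0.083 0.005 0.055 0 0 0 1;-0.088 0.013 0.055 0 0 0 1"

```text
time_s: 10.55
ee_pos: [0.5771, -0.1982, 0.0826]
eef_rot: [-2.327, 2.107, -0.008]
force: [5.0, -3.8, -1.1]
width: -0.0002
```

```bash
python3 - <<'E'
from h import *
s=sensors.sense();p=tocl(s["ee_pos"])-[0,-.215];print(p,np.degrees(np.arctan2(p[1],p[0])),s["ee_pos"][2],s["force"].round(1))
E
```

```text
[0.02868885 0.05168913] 60.9685500531457 0.08261222672621626 [ 5.  -3.8 -1.1]
```

Call:
send_rows --targets "-0.002 0.004 0 0 0 0 1;-0.003 0.008 0 0 0 0 1;-0.003 0.008 0 0 0 0 1"

```text
time_s: 10.85
ee_pos: [0.5675, -0.1955, 0.0817]
eef_rot: [-2.327, 2.108, -0.002]
force: [3.1, -0.6, 2.3]
width: 0.0001
```

```bash
python3 - <<'E'
from h import *
s=sensors.sense();p=tocl(s["ee_pos"])-[0,-.215];print(p,np.degrees(np.arctan2(p[1],p[0])),s["ee_pos"][2],s["force"].round(1))
E
```

```text
[0.01939339 0.05538536] 70.70210501025345 0.08169227527150182 [ 3.1 -0.6  2.3]
```

Call:
send_rows --targets "0.002 -0.004 -0.05 0 0 0 1;0.002 -0.006 -0.10 0 0 0 1;-0.02 -0.006 -0.15 0 0 0 0;-0.07 -0.006 -0.2 0 0 0 0;-0.12 -0.006 -0.2 0 0 0 0;-0.17 -0.006 -0.2 0 0 0 0;-0.2 -0.006 -0.2 0 0 0 0;-0.2 -0.006 -0.2 0 0 0 0"

```text
time_s: 11.65
ee_pos: [0.5516, 0.0129, 0.2799]
eef_rot: [-2.341, 2.095, 0.009]
force: [1.3, -0.3, -0.1]
width: 0.0428
```

```bash
python3 - <<'E'
from h import *
plan(*cl(0,0),.28,CY-90)
c=ci("wrist");np.savez("w8.npz",K=c[0],R=c[1],t=c[2]);snap("wrist","w8")
E
```

```text
now [0.5516 0.0129 0.2799] yaw -83.7 t 11.65 w 0.0428 F [ 1.3 -0.3 -0.1]
shift [ 0.049   0.0247 -0.0002] turn [0.2 0.2 0.7]
```

View pics/w8.png

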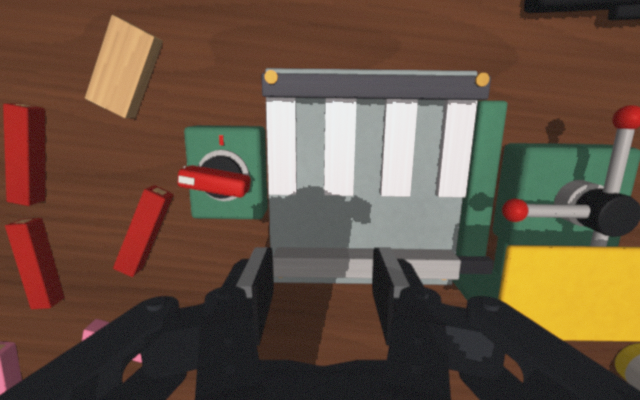

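```bash
cat >> h.py <<'E'
def reds(n,im,z=.026,lo=300,hi=9000,c=None):
    c=c or ci(n)
    hsv=cv2.cvtColor(im,cv2.COLOR_BGR2HSV)
    m=cv2.inRange(hsv,(0,170,60),(6,255,255))|cv2.inRange(hsv,(174,170,60),(180,255,255))
    for k in cv2.findContours(m,0,2)[0]:
        if lo<cv2.contourArea(k)<hi:
            r=cv2.minAreaRect(k);bx=cv2.boxPoints(r);w=np.array([onz(n,*q,z,c)[:2] for q in bx])
            e=[w[1]-w[0],w[2]-w[1]];L=[np.linalg.norm(x) for x in e];i=int(L[1]>L[0])
            a=np.degrees(np.arctan2(e[i][1],e[i][0]));a=(a+90)%180-90
            print("red px",np.round(r[0],1),"w",w.mean(0).round(4),"cl",tocl(w.mean(0)).round(3),"LW",np.round(sorted(L),3),"az",a.round(1))
E
python3 - <<'E'
from h import *
d=np.load("w8.npz");c=(d["K"],d["R"],d["t"])
print(tocl(onz("w",360,258,.047,c)))
reds("w",cv2.imread("pics/w8.png"),c=c)
im=snap("top","t8");reds("top",im,lo=100,hi=1500)
E
```

```text
[-0.07066726  0.00723159]
red px [ 35.4 263.7] w [0.3996 0.3392] cl [-0.095  0.389] LW [0.047 0.114] az 10.8
red px [515.  209.5] w [ 0.5308 -0.2072] cl [-0.018 -0.168] LW [0.025 0.027] az -83.5
red px [142.  230.6] w [0.456  0.2133] cl [-0.051  0.258] LW [0.032 0.12 ] az -22.2
red px [212.8 180.6] w [0.5257 0.1331] cl [0.01  0.172] LW [0.027 0.078] az 86.3
red px [626.  116.5] w [ 0.6434 -0.2971] cl [ 0.085 -0.268] LW [0.024 0.027] az -83.6
red px [ 24.1 153.9] w [0.5304 0.3387] cl [0.035 0.376] LW [0.043 0.113] az -4.5
red px [160.  240.8] w [0.3444 0.4952] cl [-0.135  0.55 ] LW [0.031 0.103] az -4.6
red px [207.1 223.9] w [0.3955 0.3441] cl [-0.099  0.394] LW [0.034 0.112] az 9.1
red px [247.3 205.7] w [0.4516 0.2144] cl [-0.056  0.26 ] LW [0.033 0.113] az -21.2
red px [208.2 183.5] w [0.5276 0.3426] cl [0.033 0.38 ] LW [0.035 0.114] az -4.8
```

View pics/t8.png

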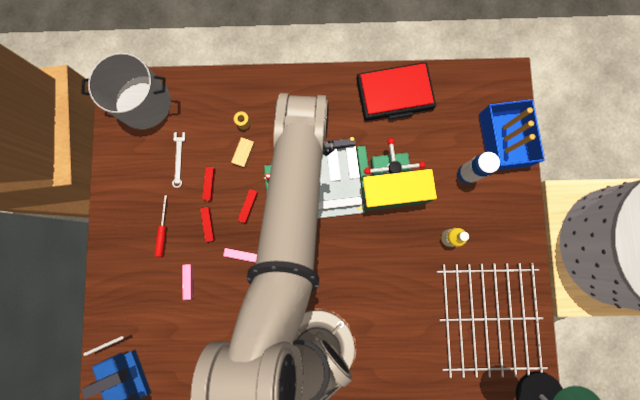

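```bash
python3 - <<'E'
from h import *
plan(.452,.213,.14,-111.5)
E
```

```text
now [0.552  0.0056 0.2802] yaw -84.1 t 11.75 w 0.0427 F [-0.1 -0.8 -0. ]
shift [-0.2164  0.0779  0.1405] turn [ 0.2 -0.  27.4]
```

Call:
send_rows --targets "-0.218 0.078 0.10 0 0 27.4 0;-0.218 0.078 0.10 0 0 27.4 0;-0.218 0.078 0.10 0 0 27.4 0;-0.218 0.078 0.10 0 0 27.4 0;-0.218 0.078 0.14 0 0 27.4 0;-0.218 0.078 0.14 0 0 27.4 0;-0.218 0.078 0.14 0 0 27.4 0;-0.218 0.078 0.14 0 0 27.4 0"

```text
time_s: 12.55
ee_pos: [0.4546, 0.211, 0.1408]
eef_rot: [1.758, -2.601, 0.002]
force: [0.7, -1.2, -0.8]
width: 0.0427
```

```bash
python3 - <<'E'
from h import *
im=snap("wrist","w9");plan(.452,.213,.024,-111.5);reds("wrist",im,lo=2000,hi=40000)
E
```

```text
now [0.4554 0.2109 0.1415] yaw -112.0 t 12.6 w 0.0427 F [ 0.5 -0.2  0.3]
shift [-0.0007  0.0041  0.1175] turn [-0.1 -0.  -0.5]
red px [314.3 203.5] w [0.4545 0.2174] cl [-0.052  0.262] LW [0.026 0.111] az -19.9
red px [110.1 170.1] w [0.5305 0.3409] cl [0.035 0.378] LW [0.038 0.111] az -2.9
red px [432.7  15. ] w [0.5435 0.1007] cl [0.025 0.138] LW [0.025 0.085] az 85.5
```

View pics/w9.png

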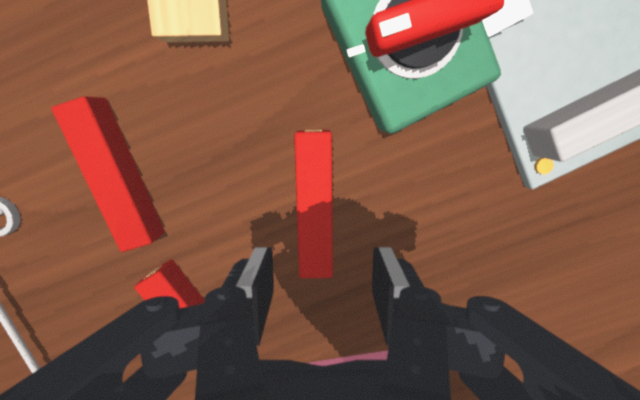

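```bash
python3 - <<'E'
from h import *
plan(.4535,.2163,.024,-110.6)
E
```

```text
now [0.4554 0.2109 0.1415] yaw -112.0 t 12.6 w 0.0427 F [ 0.5 -0.2  0.3]
shift [-0.0043  0.0039  0.1175] turn [-0.1 -0.  -1.4]
```

Call:
send_rows --targets "-0.004 0.004 0.05 0 0 -1.4 0;-0.004 0.004 0.09 0 0 -1.4 0;-0.004 0.004 0.117 0 0 -1.4 0;-0.004 0.004 0.117 0 0 -1.4 0;-0.004 0.004 0.117 0 0 -1.4 0"

```text
time_s: 13.1
ee_pos: [0.4536, 0.217, 0.0251]
eef_rot: [-1.789, 2.581, -0.001]
force: [0.8, -0.9, 0.4]
width: 0.0427
```

```bash
python3 - <<'E'
from h import *
plan(.4535,.2163,.024,-110.6)
E
```

```text
now [0.4536 0.217  0.0251] yaw -110.5 t 13.1 w 0.0427 F [ 0.8 -0.9  0.4]
shift [ 0.0007 -0.0002  0.0011] turn [-0.1  0.   0.1]
```

Call:
send_rows --targets "0 0 0.001 0 0 0 1;0 0 0.001 0 0 0 1;0 0 0.001 0 0 0 1;0 0 0.001 0 0 0 1;0 0 -0.03 0 0 0 1;0 0 -0.07 0 0 0 1;0 0 -0.11 0 0 0 1;0 0 -0.11 0 0 0 1"

```text
time_s: 13.9
ee_pos: [0.4554, 0.2196, 0.1396]
eef_rot: [-1.786, 2.571, 0.002]
force: [0.5, 0.9, -0.9]
width: 0.0242
```

```bash
python3 - <<'E'
from h import *
plan(*cl(.03,.064),.12,CY-90)
E
```

```text
now [0.4554 0.2196 0.1396] yaw -110.4 t 13.9 w 0.0242 F [ 0.5  0.9 -0.9]
shift [ 0.1445 -0.1611  0.0191] turn [ -0.4   0.5 -26.1]
```

Call:
send_rows --targets "0.144 -0.161 0.014 0 0 -26 1;0.144 -0.161 0.014 0 0 -26 1;0.144 -0.161 0.014 0 0 -26 1;0.144 -0.161 0.014 0 0 -26 1;0.144 -0.161 0.014 0 0 -26 1;0.144 -0.161 0.014 0 0 -26 1;0.144 -0.161 0.014 0 0 -26 1;0.144 -0.161 0.014 0 0 -26 1"

```text
time_s: 14.7
ee_pos: [0.5522, 0.0286, 0.12]
eef_rot: [-2.329, 2.107, 0.001]
force: [0.9, 0.9, -1.4]
width: 0.0244
```

```bash
python3 - <<'E'
from h import *
im=snap("wrist","w10");plan(*cl(.03,.064),.037,CY-90);reds("wrist",im,z=.12,lo=2000,hi=40000)
E
```

```text
now [0.5522 0.0289 0.1199] yaw -84.2 t 14.75 w 0.0244 F [ 0.7  0.9 -1.4]
shift [ 0.0012 -0.0038  0.0829] turn [0.  0.1 0.1]
red px [150.6 245.6] w [0.5582 0.0981] cl [0.039 0.133] LW [0.022 0.053] az 87.3
red px [323. 252.] w [0.5583 0.0292] cl [0.032 0.065] LW [0.024 0.098] az 7.2
```

View pics/w10.png

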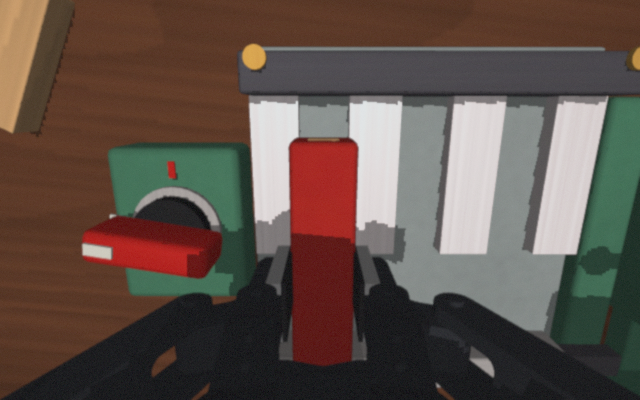

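Call:
send_rows --targets "0.001 -0.004 0.03 0 0 0 1;0.001 -0.004 0.06 0 0 0 1;0.001 -0.004 0.064 0 0 0 1;0.001 -0.004 0.064 0 0 0 1"

```text
time_s: 15.15
ee_pos: [0.5559, 0.0274, 0.0555]
eef_rot: [2.328, -2.107, -0.002]
force: [-0.2, 0.9, -1.2]
width: 0.024
```

```bash
python3 - <<'E'
from h import *
im=snap("wrist","w11");plan(*cl(.03,.064),.037,CY-90)
E
```

```text
now [0.5569 0.0272 0.0564] yaw -84.3 t 15.2 w 0.0244 F [-0.3  0.5 -1.8]
shift [-0.001   0.0007  0.0194] turn [-0.  0.  0.]
```

View pics/w11.png

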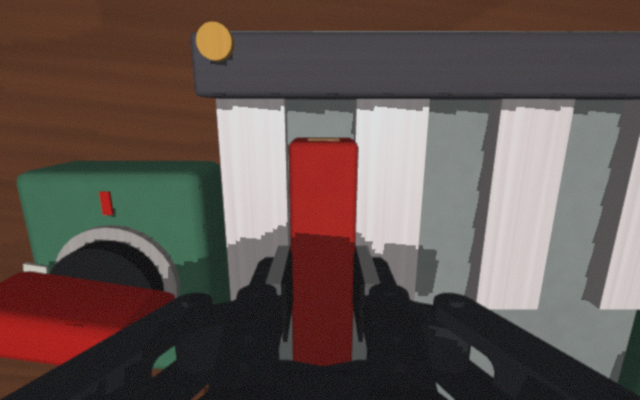

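Call:
send_rows --targets "0 0 0.01 0 0 0 1;0 0 0.019 0 0 0 1;0 0 0.019 0 0 0 1;0 0 0.019 0 0 0 1"

```text
time_s: 15.6
ee_pos: [0.5567, 0.0265, 0.0366]
eef_rot: [2.328, -2.11, -0.0]
force: [-0.5, 0.4, -1.1]
width: 0.0246
```

Call:
send_rows --targets "0 0 0.001 0 0 0 0.2;0 0 0.001 0 0 0 0.2;0 0 0.001 0 0 0 0.2;0 0 -0.05 0 0 0 0.2;0 0 -0.1 0 0 0 0;0 0 -0.14 0 0 0 0;0 0 -0.14 0 0 0 0"

```text
time_s: 16.3
ee_pos: [0.5603, 0.0263, 0.1824]
eef_rot: [-2.321, 2.105, -0.009]
force: [0.9, -0.2, -0.0]
width: 0.0427
```

```bash
python3 - <<'E'
from h import *
im=snap("wrist","w12");reds("wrist",im,z=.038,lo=1500,hi=40000)
im=snap("top","t12");reds("top",im,lo=100,hi=1500);plan(.53,.341,.18,-93.5)
E
```

```text
red px [189.4 225.3] w [0.5231 0.1317] cl [0.007 0.17 ] LW [0.031 0.079] az 87.3
red px [322. 197.] w [0.555  0.0267] cl [0.029 0.063] LW [0.023 0.107] az 6.3
red px [159.9 241. ] w [0.3439 0.4953] cl [-0.135  0.55 ] LW [0.031 0.101] az -4.6
red px [193.7 234.4] w [0.3628 0.3869] cl [-0.127  0.44 ] LW [0.035 0.114] az 10.4
red px [208.2 183.6] w [0.5272 0.3425] cl [0.032 0.38 ] LW [0.035 0.114] az -5.1
now [0.5572 0.0268 0.1778] yaw -84.4 t 16.4 w 0.0426 F [-1.1  0.2 -1.5]
shift [-0.3153 -0.0038 -0.0019] turn [-0.1  0.1  9.1]
```

View pics/w12.png

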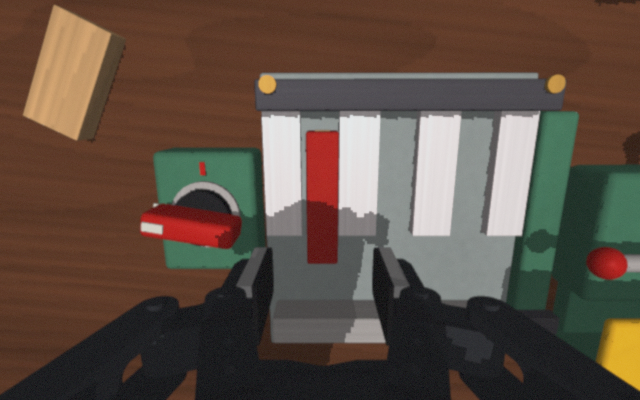

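Blank A sits in slot 2 (pixel (322,197)). One of the other blanks was knocked to about (0.363, 0.387). Next is the blank at (0.53, 0.342).

Call:
send_rows --targets "-0.315 -0.004 0.02 0 0 10 0;-0.315 -0.004 0.02 0 0 10 0;-0.315 -0.004 0.02 0 0 10 0;-0.315 -0.004 0.02 0 0 10 0;-0.315 -0.004 0.04 0 0 10 0;-0.315 -0.004 0.04 0 0 10 0;-0.315 -0.004 0.04 0 0 10 0;-0.315 -0.004 0.04 0 0 10 0;-0.315 -0.004 0.04 0 0 10 0"

```text
time_s: 17.3
ee_pos: [0.5295, 0.3389, 0.1355]
eef_rot: [2.132, -2.303, 0.001]
force: [-0.2, 0.1, 0.5]
width: 0.0424
```

```bash
python3 - <<'E'
from h import *
im=snap("wrist","w13");reds("wrist",im,lo=1500,hi=40000);plan(.53,.3415,.024,-94.5)
E
```

```text
red px [310.  201.5] w [0.5302 0.3464] cl [0.036 0.383] LW [0.025 0.111] az -4.2
now [0.5302 0.3379 0.1361] yaw -94.5 t 17.35 w 0.0425 F [ 0.3 -1.1  1. ]
shift [-0.0038  0.0004  0.1121] turn [ 0.  -0.1 -0. ]
```

View pics/w13.png

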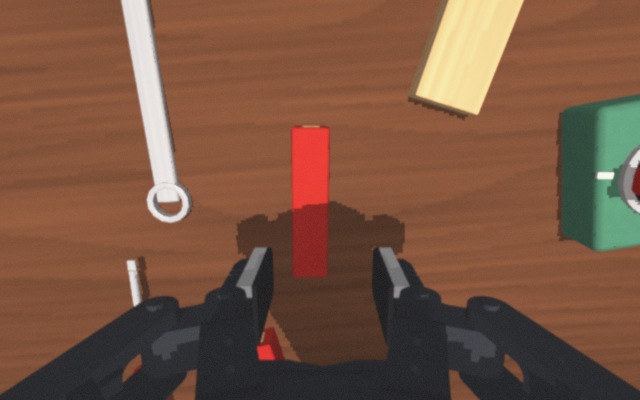

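Call:
send_rows --targets "-0.007 0 0.05 0 0 0 0;-0.007 0 0.09 0 0 0 0;-0.007 0 0.112 0 0 0 0;-0.007 0 0.112 0 0 0 0;-0.007 0 0.112 0 0 0 0"

```text
time_s: 17.85
ee_pos: [0.5315, 0.3456, 0.0256]
eef_rot: [-2.132, 2.308, -0.001]
force: [0.3, -0.3, 0.5]
width: 0.0428
```

```bash
python3 - <<'E'
from h import *
plan(.53,.345,.024,-94.5)
E
```

```text
now [0.5315 0.3456 0.0256] yaw -94.5 t 17.85 w 0.0428 F [ 0.3 -0.3  0.5]
shift [0.0007 0.0015 0.0016] turn [-0. -0. -0.]
```

Call:
send_rows --targets "0 0.001 0.0015 0 0 0 1;0 0.001 0.0015 0 0 0 1;0 0.001 0.0015 0 0 0 1;0 0.001 0.0015 0 0 0 1;0 0.001 -0.03 0 0 0 1;0 0.001 -0.07 0 0 0 1;0 0.001 -0.11 0 0 0 1;0 0.001 -0.115 0 0 0 1"

```text
time_s: 18.65
ee_pos: [0.5324, 0.3489, 0.1458]
eef_rot: [-2.128, 2.298, -0.001]
force: [1.5, 0.5, -0.2]
width: 0.0239
```

```bash
python3 - <<'E'
from h import *
plan(*cl(.03,0),.13,CY-90)
E
```

```text
now [0.5324 0.3489 0.1458] yaw -94.4 t 18.65 w 0.0239 F [ 1.5  0.5 -0.2]
shift [ 0.3812 -0.0593  0.0136] turn [ -0.4   0.3 -10. ]
```

Call:
send_rows --targets "0.379 -0.059 0.01 0 0 -10 1;0.379 -0.059 0.01 0 0 -10 1;0.379 -0.059 0.01 0 0 -10 1;0.379 -0.059 0.01 0 0 -10 1;0.379 -0.059 0.01 0 0 -10 1;0.379 -0.059 0.01 0 0 -10 1;0.379 -0.059 0.01 0 0 -10 1;0.379 -0.059 0.01 0 0 -10 1;0.379 -0.059 0.01 0 0 -10 1;0.379 -0.059 0.01 0 0 -10 1"

```text
time_s: 19.65
ee_pos: [0.559, -0.0357, 0.1298]
eef_rot: [-2.325, 2.112, 0.0]
force: [0.6, 0.9, -1.6]
width: 0.0243
```

```bash
python3 - <<'E'
from h import *
im=snap("wrist","w14");plan(*cl(.03,0),.055,CY-90)
E
```

```text
now [ 0.5591 -0.0341  0.1297] yaw -84.4 t 19.7 w 0.0245 F [ 0.6  1.1 -1.7]
shift [ 0.0018 -0.0031  0.0747] turn [0.  0.1 0. ]
```

View pics/w14.png

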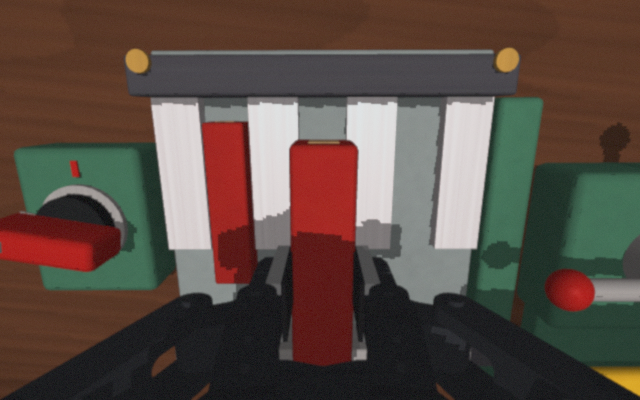

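Call:
send_rows --targets "0.002 -0.003 0.04 0 0 0 1;0.002 -0.003 0.07 0 0 0 1;0.002 -0.003 0.074 0 0 0 1;0.002 -0.003 0.074 0 0 0 1;0.002 -0.003 0.074 0 0 0 1"

```text
time_s: 20.2
ee_pos: [0.5635, -0.036, 0.057]
eef_rot: [-2.328, 2.108, -0.002]
force: [0.8, -0.1, -0.7]
width: 0.0241
```

```bash
python3 - <<'E'
from h import *
im=snap("wrist","w15");plan(*cl(.03,0),.037,CY-90)
E
```

```text
now [ 0.5636 -0.0362  0.0573] yaw -84.3 t 20.25 w 0.0243 F [-0.4 -0.3 -0.7]
shift [-0.0007  0.0013  0.0203] turn [-0.1  0.   0. ]
```

View pics/w15.png

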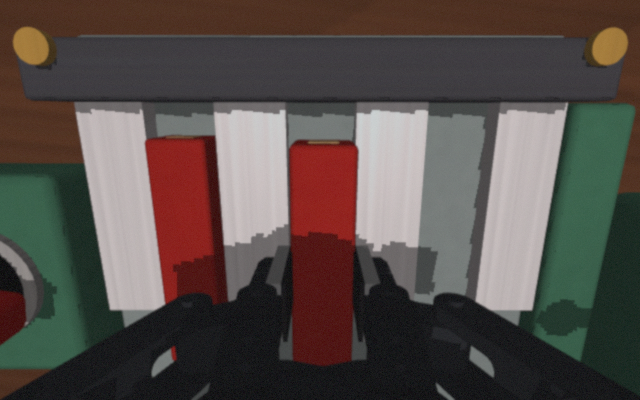

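Call:
send_rows --targets "-0.001 0.001 0.01 0 0 0 1;-0.001 0.001 0.020 0 0 0 1;-0.001 0.001 0.021 0 0 0 1;-0.001 0.001 0.021 0 0 0 1;-0.001 0.001 0.021 0 0 0 0.2;-0.001 0.001 0.021 0 0 0 0.2;-0.001 0.001 0.021 0 0 0 0.2;0 0 -0.03 0 0 0 0.2;0 0 -0.08 0 0 0 0;0 0 -0.12 0 0 0 0;0 0 -0.13 0 0 0 0;0 0 -0.13 0 0 0 0"

```text
time_s: 21.45
ee_pos: [0.5634, -0.0365, 0.1871]
eef_rot: [-2.326, 2.108, -0.003]
force: [-0.9, 0.3, -0.5]
width: 0.0428
```

```bash
python3 - <<'E'
from h import *
im=snap("wrist","w16");reds("wrist",im,z=.038,lo=1500,hi=40000)
im=snap("top","t16");reds("top",im,lo=100,hi=1500);plan(.365,.387,.18,-80.-0)
print(sensors.sense()["q"].round(2))
E
```

```text
red px [104.6 217.9] w [0.5232 0.1401] cl [0.008 0.179] LW [0.032 0.087] az 87.5
red px [321.  192.5] w [ 0.5599 -0.0354] cl [0.028 0.   ] LW [0.023 0.107] az 6.3
red px [246.2 190.1] w [0.5559 0.0249] cl [0.03  0.061] LW [0.026 0.107] az 6.7
red px [159.9 241. ] w [0.3439 0.4953] cl [-0.135  0.55 ] LW [0.031 0.101] az -5.9
red px [193.8 234.4] w [0.3628 0.3866] cl [-0.127  0.44 ] LW [0.035 0.114] az 10.4
now [ 0.5616 -0.0363  0.1844] yaw -84.4 t 21.55 w 0.0427 F [ 0.6 -0.3 -1.4]
shift [-0.4405  0.154   0.0048] turn [ 0.1  0.  -4.4]
[-0.5   0.4   0.58  1.91 -0.28  0.91 -1.26]
```

View pics/w16.png

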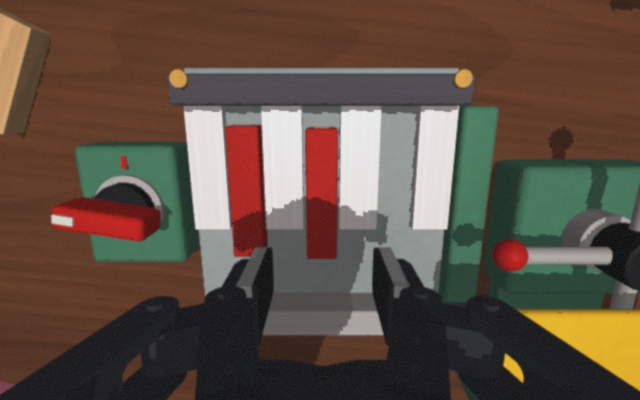

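Call:
send_rows --targets "-0.44 0.154 0.02 0 0 -4 0;-0.44 0.154 0.02 0 0 -4 0;-0.44 0.154 0.02 0 0 -4 0;-0.44 0.154 0.02 0 0 -4 0;-0.44 0.154 0.02 0 0 -4 0;-0.44 0.154 0.02 0 0 -4 0;-0.44 0.154 0.02 0 0 -4 0;-0.44 0.154 0.045 0 0 -4 0;-0.44 0.154 0.045 0 0 -4 0;-0.44 0.154 0.045 0 0 -4 0;-0.44 0.154 0.045 0 0 -4 0;-0.44 0.154 0.045 0 0 -4 0"

```text
time_s: 22.75
ee_pos: [0.3659, 0.3846, 0.1393]
eef_rot: [2.397, -2.025, 0.002]
force: [0.1, -0.8, -0.0]
width: 0.0429
```

```bash
python3 - <<'E'
from h import *
im=snap("wrist","w17");reds("wrist",im,lo=1500,hi=40000);plan(.365,.39,.024,-79.6);print(sensors.sense()["q"].round(2))
E
```

```text
red px [161.8 200.6] w [0.3472 0.4976] cl [-0.132  0.552] LW [0.025 0.102] az -5.6
red px [310.  200.5] w [0.3643 0.3924] cl [-0.125  0.445] LW [0.026 0.111] az 9.8
now [0.3666 0.3841 0.1398] yaw -80.5 t 22.8 w 0.0427 F [-0.4 -0.5  0.4]
shift [-0.0063  0.0005  0.1158] turn [ 0.1 -0.1 -0.9]
[-1.26  0.39  0.42  2.01 -0.22  0.78 -2.12]
```

View pics/w17.png

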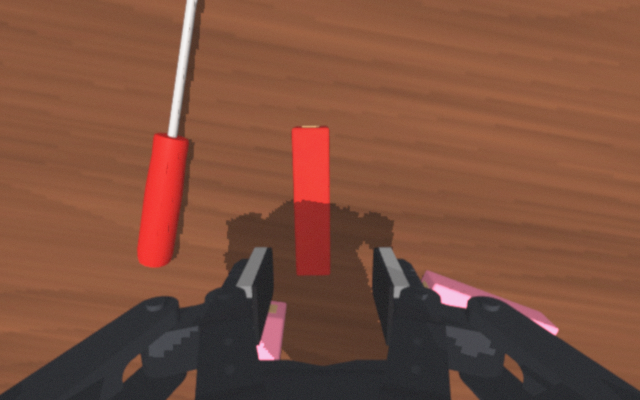

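Call:
send_rows --targets "-0.007 0.001 0.05 0 0 -1 0;-0.007 0.001 0.09 0 0 -1 0;-0.007 0.001 0.116 0 0 -1 0;-0.007 0.001 0.116 0 0 -1 0;-0.007 0.001 0.116 0 0 -1 0"

```text
time_s: 23.3
ee_pos: [0.3652, 0.3915, 0.0253]
eef_rot: [2.414, -2.009, 0.001]
force: [-0.0, 0.9, 0.3]
width: 0.0431
```

```bash
python3 - <<'E'
from h import *
plan(.365,.391,.024,-80)
E
```

```text
now [0.3652 0.3915 0.0253] yaw -79.5 t 23.3 w 0.0431 F [-0.   0.9  0.3]
shift [0.0005 0.0003 0.0013] turn [-0.  -0.   0.5]
```

Call:
send_rows --targets "0 0 0.001 0 0 0 1;0 0 0.001 0 0 0 1;0 0 0.001 0 0 0 1;0 0 0.001 0 0 0 1;0 0 -0.03 0 0 0 1;0 0 -0.07 0 0 0 1;0 0 -0.11 0 0 0 1;0 0 -0.115 0 0 0 1"

```text
time_s: 24.1
ee_pos: [0.3663, 0.3952, 0.1452]
eef_rot: [-2.41, 2.001, 0.002]
force: [0.7, 0.6, -0.7]
width: 0.0241
```

```bash
python3 - <<'E'
from h import *
plan(*cl(.03,-.064),.135,CY-90)
E
```

```text
now [0.3663 0.3952 0.1452] yaw -79.4 t 24.1 w 0.0241 F [ 0.7  0.6 -0.7]
shift [ 0.5234 -0.108   0.0072] turn [-0.4  0.4  5. ]
```

Call:
send_rows --targets "0.521 -0.108 0.003 0 0 5 1;0.521 -0.108 0.003 0 0 5 1;0.521 -0.108 0.003 0 0 5 1;0.521 -0.108 0.003 0 0 5 1;0.521 -0.108 0.003 0 0 5 1;0.521 -0.108 0.003 0 0 5 1;0.521 -0.108 0.003 0 0 5 1;0.521 -0.108 0.003 0 0 5 1;0.521 -0.108 0.003 0 0 5 1;0.521 -0.108 0.003 0 0 5 1;0.521 -0.108 0.003 0 0 5 1;0.521 -0.108 0.003 0 0 5 1"

```text
time_s: 25.3
ee_pos: [0.5671, -0.1054, 0.1376]
eef_rot: [2.319, -2.118, 0.006]
force: [-0.8, 0.0, -0.6]
width: 0.0244
```

```bash
python3 - <<'E'
from h import *
im=snap("wrist","w18");plan(*cl(.03,-.064),.055,CY-90)
E
```

```text
now [ 0.5663 -0.1021  0.1371] yaw -84.7 t 25.35 w 0.0241 F [ 0.3  1.7 -1. ]
shift [-0.0027 -0.0025  0.0821] turn [-0.1 -0.1 -0.3]
```

View pics/w18.png

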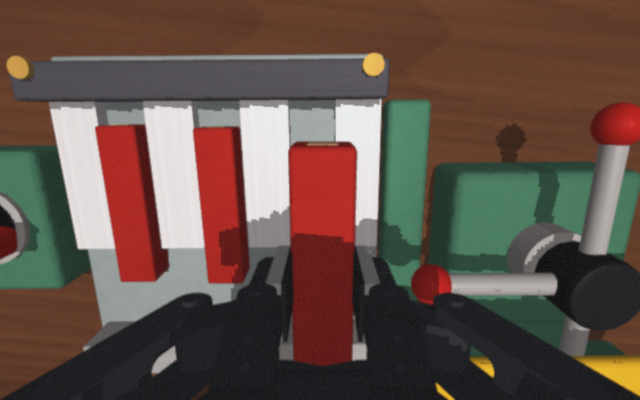

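Call:
send_rows --targets "-0.003 -0.010 0.04 0 0 0 1;-0.003 -0.010 0.07 0 0 0 1;-0.003 -0.010 0.080 0 0 0 1;-0.003 -0.010 0.080 0 0 0 1;-0.003 -0.010 0.080 0 0 0 1"

```text
time_s: 25.85
ee_pos: [0.5763, -0.095, 0.0578]
eef_rot: [-2.328, 2.109, -0.001]
force: [0.3, -0.7, -1.5]
width: 0.0241
```

```bash
python3 - <<'E'
from h import *
im=snap("wrist","w19");plan(*cl(.038,-.064),.037,CY-90)
E
```

```text
now [ 0.5767 -0.0952  0.0583] yaw -84.4 t 25.9 w 0.0246 F [-0.2  0.   0.3]
shift [0.0033 0.0004 0.0213] turn [-0.1 -0.  -0. ]
```

View pics/w19.png

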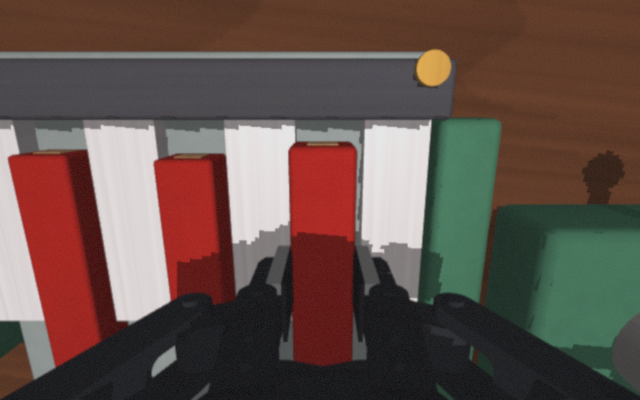

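Call:
send_rows --targets "0.0033 0 0 0 0 0 1;0.0033 0 0 0 0 0 1;0.0033 0 0 0 0 0 1"

```text
time_s: 26.2
ee_pos: [0.5765, -0.0988, 0.0574]
eef_rot: [-2.327, 2.11, -0.001]
force: [-0.3, -0.1, -0.2]
width: 0.0243
```

```bash
python3 - <<'E'
from h import *
plan(*cl(.038,-.064),.037,CY-90)
E
```

```text
now [ 0.5765 -0.0988  0.0574] yaw -84.4 t 26.2 w 0.0243 F [-0.3 -0.1 -0.2]
shift [-0.0003 -0.0001  0.0204] turn [-0.1 -0.  -0. ]
```

Call:
send_rows --targets "0 0 0.01 0 0 0 1;0 0 0.019 0 0 0 1;0 0 0.021 0 0 0 1;0 0 0.021 0 0 0 1;0 0 0.021 0 0 0 0.2;0 0 0.021 0 0 0 0.2;0 0 0.021 0 0 0 0.2;0 0 -0.03 0 0 0 0.2;0 0 -0.08 0 0 0 0.2;0 0 -0.12 0 0 0 0.2;0 0 -0.15 0 0 0 0.2;0 0 -0.15 0 0 0 0.2"

```text
time_s: 27.4
ee_pos: [0.5786, -0.0992, 0.2108]
eef_rot: [-2.324, 2.107, -0.009]
force: [0.2, -0.2, 0.2]
width: 0.0342
```

```bash
python3 - <<'E'
from h import *
im=snap("wrist","w20");reds("wrist",im,z=.038,lo=1500,hi=40000);plan(.5,.02,.3,CY-90)
E
```

```text
red px [ 47.5 221.7] w [0.5218 0.1425] cl [0.007 0.181] LW [0.033 0.084] az 86.3
red px [251.1 197.6] w [ 0.5599 -0.0376] cl [ 0.027 -0.002] LW [0.026 0.107] az 6.8
red px [182.3 195.5] w [0.5557 0.0225] cl [0.029 0.058] LW [0.029 0.109] az 6.9
red px [321.  189.5] w [ 0.5732 -0.098 ] cl [ 0.035 -0.063] LW [0.023 0.107] az 6.2
now [ 0.5773 -0.0987  0.2084] yaw -84.4 t 27.45 w 0.0343 F [ 0.5 -0.6 -1.3]
shift [-0.1257  0.0649 -0.0919] turn [-0.2 -0.  -0. ]
```

View pics/w20.png

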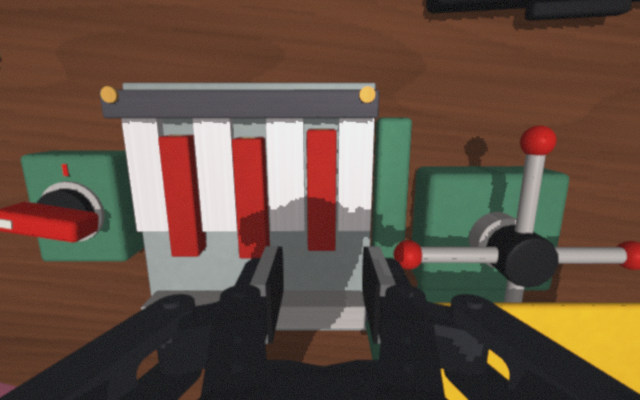

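All three lie in their slots: (0.029, 0.058), (0.027, −0.002) and (0.035, −0.063) in the clamp frame. Now I wind the jaw shut, clockwise.

Call:
send_rows --targets "0.05 -0.001 0 0 0 0 1;0.1 -0.001 0 0 0 0 1;0.112 -0.001 0 0 0 0 1;0.112 -0.001 0.03 0 0 0 1;0.112 -0.001 0.05 0 0 0 1;0.112 -0.001 0.05 0 0 0 1"

```text
time_s: 28.05
ee_pos: [0.5852, -0.2087, 0.1521]
eef_rot: [2.324, -2.107, -0.012]
force: [-1.0, 0.9, -0.9]
width: 0.0001
```

```bash
python3 - <<'E'
from h import *
snap("wrist","w21");plan(*cl(.039,-.176),.08,CY-90)
E
```

```text
now [ 0.5864 -0.2092  0.1541] yaw -84.4 t 28.1 w 0.0001 F [-1.1 -0.   1.9]
shift [ 0.001  -0.0025  0.0741] turn [ 0.3  0.1 -0. ]
```

View pics/w21.png

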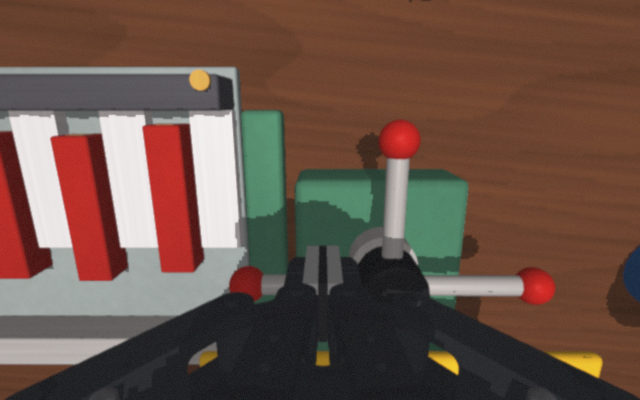

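Call:
send_rows --targets "0.001 -0.002 0.04 0 0 0 1;0.001 -0.002 0.073 0 0 0 1;0.001 -0.002 0.073 0 0 0 1;0.0125 -0.0106 0.073 0 0 0 1;0.023 -0.015 0.073 0 0 0 1;0.034 -0.0177 0.073 0 0 0 1;0.0457 -0.0177 0.073 0 0 0 1"

```text
time_s: 28.8
ee_pos: [0.6106, -0.2515, 0.0846]
eef_rot: [-2.328, 2.106, 0.005]
force: [-2.3, 6.6, -0.8]
width: -0.0003
```

```bash
python3 - <<'E'
from h import *
s=sensors.sense();p=tocl(s["ee_pos"])-[0,-.215];print(p,np.degrees(np.arctan2(p[1],p[0])),s["ee_pos"][2],s["force"].round(1))
E
```

```text
[ 0.05675759 -0.00460071] -4.634201963926936 0.08462342716449558 [-2.3  6.6 -0.8]
```

Call:
send_rows --targets "0.0113 0.0027 0.001 0 0 0 1;0.0218 0.007 0.002 0 0 0 1;0.031 0.0137 0.002 0 0 0 1;0.0388 0.0227 0.002 0 0 0 1;0.044 0.0317 0.002 0 0 0 1;0.047 0.0387 0.002 0 0 0 1;0.0483 0.045 0.002 0 0 0 1;0.0483 0.045 0.002 0 0 0 1"

```text
time_s: 29.6
ee_pos: [0.5716, -0.3065, 0.0838]
eef_rot: [-2.326, 2.109, -0.005]
force: [1.2, 1.1, 0.0]
width: 0.0
```

```bash
python3 - <<'E'
from h import *
s=sensors.sense();p=tocl(s["ee_pos"])-[0,-.215];print(p,np.degrees(np.arctan2(p[1],p[0])),s["ee_pos"][2],s["force"].round(1))
im=snap("wrist","w22");reds("wrist",im,z=.092,lo=800,hi=40000)
E
```

```text
[ 0.0125839  -0.05552511] -77.23051565322625 0.08381351110163959 [1.2 1.1 0. ]
red px [173.6  85.6] w [ 0.6394 -0.2503] cl [ 0.086 -0.221] LW [0.02  0.023] az -86.9
```

View pics/w22.png

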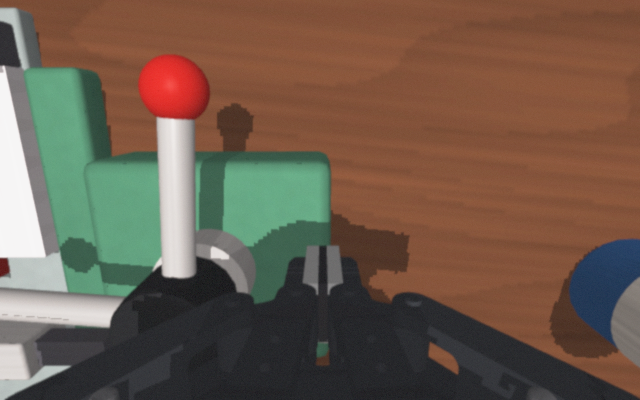

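Call:
send_rows --targets "-0.002 -0.002 -0.05 0 0 0 1;-0.002 -0.008 -0.055 0 0 0 1;-0.046 -0.028 -0.055 0 0 0 1;-0.090 -0.029 -0.055 0 0 0 1;-0.090 -0.029 -0.055 0 0 0 1;-0.090 -0.029 -0.055 0 0 0 1"

```text
time_s: 30.25
ee_pos: [0.5907, -0.213, 0.1374]
eef_rot: [-2.33, 2.107, -0.001]
force: [0.6, 0.3, 1.0]
width: -0.0
```

```bash
python3 - <<'E'
from h import *
im=snap("wrist","w23");plan(*cl(.0415,-.179),.08,CY-90);reds("wrist",im,z=.092,lo=500,hi=40000)
E
```

```text
now [ 0.5903 -0.2148  0.1375] yaw -84.4 t 30.3 w 0.0002 F [-0.4 -0.8  0.1]
shift [-0.0022 -0.0013  0.0575] turn [-0.  -0.1 -0. ]
red px [535.5 325.5] w [ 0.5485 -0.3417] cl [-0.014 -0.303] LW [0.022 0.026] az 15.4
red px [231.3 281.9] w [ 0.5591 -0.1676] cl [ 0.014 -0.131] LW [0.015 0.02 ] az -75.3
red px [ 15. 248.] w [ 0.5669 -0.0515] cl [ 0.033 -0.016] LW [0.015 0.054] az -7.6
red px [ 70.  219.9] w [ 0.5842 -0.0825] cl [ 0.047 -0.049] LW [0.027 0.085] az 7.9
red px [157.9 210.7] w [ 0.5938 -0.1284] cl [ 0.052 -0.095] LW [0.024 0.084] az 6.3
red px [417.3 154.1] w [ 0.6386 -0.2579] cl [ 0.084 -0.229] LW [0.02  0.022] az 88.7
```

View pics/w23.png

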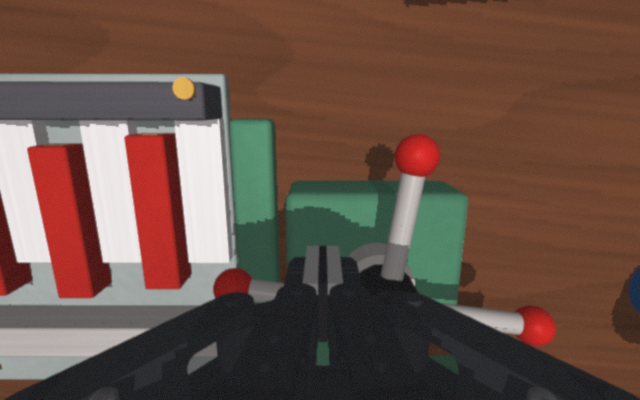

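Call:
send_rows --targets "-0.002 -0.001 0.03 0 0 0 1;-0.002 -0.001 0.056 0 0 0 1;-0.002 -0.001 0.056 0 0 0 1;0.0065 -0.007 0.056 0 0 0 1;0.017 -0.0115 0.056 0 0 0 1;0.028 -0.0142 0.056 0 0 0 1;0.040 -0.0142 0.056 0 0 0 1;0.051 -0.0115 0.057 0 0 0 1;0.0615 -0.007 0.058 0 0 0 1;0.071 -0.0005 0.058 0 0 0 1;0.0785 0.0085 0.058 0 0 0 1"

```text
time_s: 31.4
ee_pos: [0.5916, -0.2919, 0.0797]
eef_rot: [-2.326, 2.106, -0.001]
force: [3.0, 6.6, -0.6]
width: -0.0002
```

Call:
send_rows --targets "0.0055 0.009 0 0 0 0 1;0.008 0.016 0 0 0 0 1;0.0095 0.0225 0 0 0 0 1;0.0095 0.0225 0 0 0 0 1"

```text
time_s: 31.8
ee_pos: [0.5697, -0.3055, 0.0804]
eef_rot: [-2.325, 2.109, -0.005]
force: [2.6, 1.9, 1.1]
width: -0.0001
```

```bash
python3 - <<'E'
from h import *
s=sensors.sense();p=tocl(s["ee_pos"])-[0,-.215];print(p,np.degrees(np.arctan2(p[1],p[0])),s["ee_pos"][2],s["force"].round(1))
im=snap("wrist","w24");reds("wrist",im,z=.092,lo=800,hi=40000)
E
```

```text
[ 0.01077495 -0.05429301] -78.77497695548132 0.08041012422497874 [2.6 1.9 1.1]
red px [182.7  80.1] w [ 0.6394 -0.2534] cl [ 0.085 -0.224] LW [0.02  0.023] az 89.0
```

View pics/w24.png

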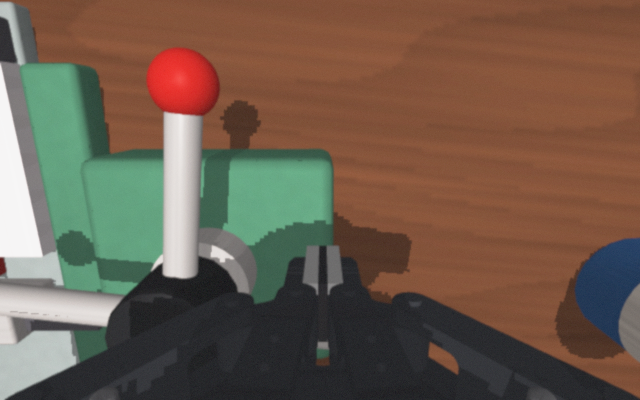

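Call:
send_rows --targets "-0.002 -0.002 -0.05 0 0 0 1;-0.002 -0.009 -0.055 0 0 0 1;-0.046 -0.030 -0.055 0 0 0 1;-0.090 -0.031 -0.055 0 0 0 1;-0.090 -0.031 -0.055 0 0 0 1;-0.090 -0.031 -0.055 0 0 0 1"

```text
time_s: 32.45
ee_pos: [0.5904, -0.2115, 0.1342]
eef_rot: [2.33, -2.107, 0.001]
force: [-0.3, -1.3, -0.8]
width: 0.0002
```

```bash
python3 - <<'E'
from h import *
im=snap("wrist","w25");plan(*cl(.0415,-.179),.08,CY-90);reds("wrist",im,z=.092,lo=500,hi=40000)
E
```

```text
now [ 0.5901 -0.2132  0.1343] yaw -84.4 t 32.5 w 0.0002 F [ 0.4 -0.8  0.3]
shift [-0.0005 -0.0014  0.0543] turn [-0.  -0.1 -0. ]
red px [539.6 331.8] w [ 0.5464 -0.341 ] cl [-0.016 -0.302] LW [0.019 0.028] az 68.2
red px [234.3 279.6] w [ 0.5621 -0.1682] cl [ 0.017 -0.132] LW [0.017 0.02 ] az -80.1
red px [ 14. 251.] w [ 0.5667 -0.0519] cl [ 0.033 -0.017] LW [0.014 0.048] az -7.7
red px [ 67.6 213.3] w [ 0.5887 -0.0822] cl [ 0.052 -0.049] LW [0.027 0.085] az 7.6
red px [430.2 155.7] w [ 0.6384 -0.2618] cl [ 0.083 -0.233] LW [0.02  0.022] az 84.7
red px [159.4 212. ] w [ 0.594 -0.129] cl [ 0.052 -0.096] LW [0.024 0.084] az 7.4
```

View pics/w25.png

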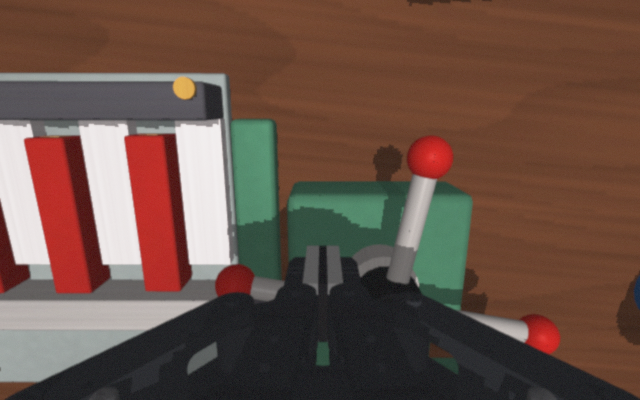

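Call:
send_rows --targets "-0.001 -0.001 0.03 0 0 0 1;-0.001 -0.001 0.053 0 0 0 1;-0.001 -0.001 0.053 0 0 0 1;0.0075 -0.007 0.053 0 0 0 1;0.018 -0.0115 0.053 0 0 0 1;0.029 -0.0142 0.053 0 0 0 1;0.041 -0.0142 0.053 0 0 0 1;0.052 -0.0115 0.054 0 0 0 1;0.056 -0.010 0.054 0 0 0 1"

```text
time_s: 33.4
ee_pos: [0.6059, -0.2668, 0.0802]
eef_rot: [-2.326, 2.109, 0.001]
force: [0.6, 5.4, 0.4]
width: 0.0003
```

```bash
python3 - <<'E'
from h import *
s=sensors.sense();p=tocl(s["ee_pos"])-[0,-.215];print(p,np.degrees(np.arctan2(p[1],p[0])),s["ee_pos"][2],s["force"].round(1))
E
```

```text
[ 0.0505674  -0.01938422] -20.97354149921581 0.08022807513936916 [0.6 5.4 0.4]
```

Call:
send_rows --targets "0.004 0.0015 0 0 0 0 1;0.007 0.003 0 0 0 0 1;0.007 0.003 0 0 0 0 1"

```text
time_s: 33.7
ee_pos: [0.6039, -0.2733, 0.0802]
eef_rot: [-2.326, 2.108, 0.0]
force: [1.3, 3.9, -0.8]
width: 0.0001
```

```bash
python3 - <<'E'
from h import *
s=sensors.sense();p=tocl(s["ee_pos"])-[0,-.215];print(p,np.degrees(np.arctan2(p[1],p[0])),s["ee_pos"][2],s["force"].round(1))
im=snap("wrist","w26");reds("wrist",im,z=.092,lo=800,hi=40000)
E
```

```text
[ 0.04797381 -0.02566368] -28.144643352058154 0.08022579125287914 [ 1.3  3.9 -0.8]
red px [428.2 270.2] w [ 0.6157 -0.3117] cl [ 0.056 -0.28 ] LW [0.02  0.024] az 76.6
red px [ 93.8 249.1] w [ 0.6118 -0.1888] cl [ 0.064 -0.157] LW [0.019 0.027] az -46.8
red px [ 27.5 238.5] w [ 0.611  -0.1649] cl [ 0.066 -0.133] LW [0.019 0.076] az -5.4
```

View pics/w26.png

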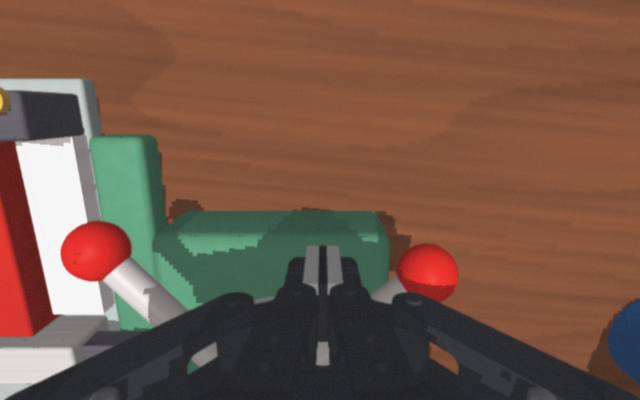

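Call:
send_rows --targets "0.003 0.0015 0 0 0 0 1;0.003 0.0015 0 0 0 0 1"

```text
time_s: 33.95
ee_pos: [0.6037, -0.2738, 0.08]
eef_rot: [-2.327, 2.104, 0.003]
force: [1.9, 9.7, 1.0]
width: -0.0001
```

```bash
python3 - <<'E'
from h import *
s=sensors.sense();p=tocl(s["ee_pos"])-[0,-.215];print(p,np.degrees(np.arctan2(p[1],p[0])),s["ee_pos"][2],s["force"].round(1))
E
```

```text
[ 0.04771781 -0.02609072] -28.66856157635083 0.08004207517980777 [1.9 9.7 1. ]
```

Finger stopped and the force rose to 10 N, so it is at the stop. I back off, rise and inspect from over the clamp.

Call:
send_rows --targets "-0.006 -0.003 0 0 0 0 1;-0.006 -0.003 -0.05 0 0 0 1;-0.006 -0.003 -0.1 0 0 0 1;-0.056 -0.003 -0.15 0 0 0 1;-0.1 -0.003 -0.18 0 0 0 1;-0.15 0.01 -0.18 0 0 0 0;-0.2 0.02 -0.18 0 0 0 0;-0.24 0.03 -0.18 0 0 0 0;-0.24 0.03 -0.18 0 0 0 0"

```text
time_s: 34.85
ee_pos: [0.5479, -0.0363, 0.2603]
eef_rot: [-2.332, 2.102, 0.001]
force: [-0.1, 0.6, -0.4]
width: 0.0427
```

```bash
python3 - <<'E'
from h import *
im=snap("wrist","w27");reds("wrist",im,z=.038,lo=800,hi=40000);plan(*cl(.02,.154),.12,CY-10)
print(tocl(onz("wrist",322,257,.047)))
E
```

```text
red px [151.9 177.2] w [0.5286 0.1355] cl [0.013 0.174] LW [0.027 0.081] az 86.5
red px [386.5 145.6] w [ 0.5828 -0.0962] cl [ 0.044 -0.062] LW [0.026 0.11 ] az 4.8
red px [324.5 145. ] w [ 0.5771 -0.0352] cl [ 0.045 -0.001] LW [0.024 0.108] az 6.6
red px [261. 145.] w [0.5705 0.0273] cl [0.044 0.062] LW [0.026 0.109] az 5.7
now [ 0.548  -0.0365  0.2603] yaw -84.0 t 34.9 w 0.0424 F [-0.8  0.5  0.1]
shift [-0.1532 -0.0051  0.1405] turn [ -0.1   0.  -79.7]
[-0.06879844  0.00071793]
```

View pics/w27.png

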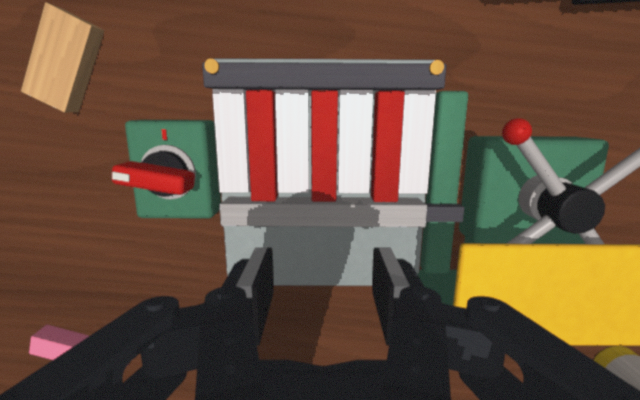

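Call:
send_rows --targets "-0.153 -0.005 0.06 0 0 -79.9 0;-0.153 -0.005 0.06 0 0 -79.9 0;-0.153 -0.005 0.06 0 0 -79.9 0;-0.153 -0.005 0.06 0 0 -79.9 0;-0.153 -0.005 0.06 0 0 -79.9 0;-0.153 -0.005 0.06 0 0 -79.9 0;-0.153 -0.005 0.06 0 0 -79.9 0;-0.153 -0.005 0.06 0 0 -79.9 0;-0.153 -0.005 0.06 0 0 -79.9 0;-0.153 -0.005 0.14 0 0 -79.9 0;-0.153 -0.005 0.14 0 0 -79.9 0;-0.153 -0.005 0.14 0 0 -79.9 0"

```text
time_s: 36.1
ee_pos: [0.5369, 0.1088, 0.1164]
eef_rot: [3.135, -0.127, -0.009]
force: [-0.6, -1.1, 0.1]
width: 0.0425
```

```bash
python3 - <<'E'
from h import *
im=snap("wrist","w28");plan(*cl(.02,.154),.07,-4.2);reds("wrist",im,z=.086,lo=2000,hi=40000)
E
```

```text
now [0.5384 0.1094 0.1187] yaw -4.6 t 36.15 w 0.0426 F [ 0.4 -0.   0.6]
shift [-0.0016 -0.0073  0.0487] turn [ 0.1  0.1 -0.4]
red px [341.  324.5] w [0.5445 0.0638] cl [0.022 0.101] LW [0.029 0.042] az 5.8
red px [321.5 221. ] w [0.5388 0.1208] cl [0.022 0.158] LW [0.017 0.066] az 86.2
```

View pics/w28.png

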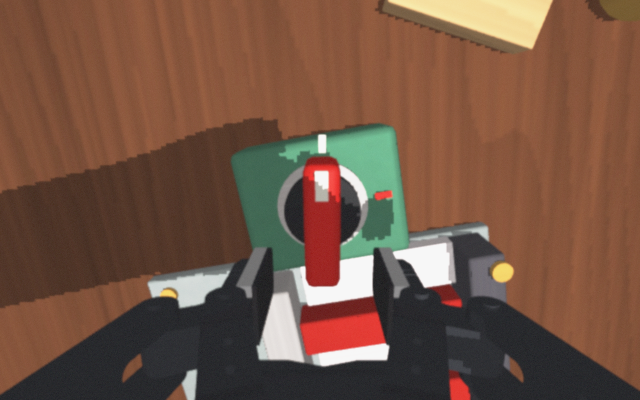

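Call:
send_rows --targets "-0.0005 -0.008 0.02 0 0 0 0;-0.0005 -0.008 0.049 0 0 0 0;-0.0005 -0.008 0.049 0 0 0 0;-0.0005 -0.008 0.049 0 0 0 1;-0.0005 -0.008 0.049 0 0 0 1;-0.0005 -0.008 0.049 0 0 0 1;-0.0005 -0.008 0.049 0 0 0 1"

```text
time_s: 36.85
ee_pos: [0.5375, 0.1196, 0.0727]
eef_rot: [-3.139, 0.123, 0.003]
force: [-8.1, -0.5, 7.2]
width: 0.0169
```

```bash
python3 - <<'E'
from h import *
plan(*cl(.02,.154),.07,CY-90)
E
```

```text
now [0.5375 0.1196 0.0727] yaw -4.5 t 36.85 w 0.0169 F [-8.1 -0.5  7.2]
shift [0.     0.0029 0.0027] turn [ 0.1  0.1 79.9]
```

Call:
send_rows --targets "0 0 0 0 0 8 1;0 0 0 0 0 16 1;0 0 0 0 0 24 1;0 0 0 0 0 32 1;0 0 0 0 0 40 1;0 0 0 0 0 48 1;0 0 0 0 0 56 1;0 0 0 0 0 64 1;0 0 0 0 0 72 1;0 0 0 0 0 79 1;0 0 0 0 0 79 1;0 0 0 0 0 79 1"

```text
time_s: 38.05
ee_pos: [0.5387, 0.1183, 0.0727]
eef_rot: [-2.342, 2.094, 0.0]
force: [-3.6, -5.1, 5.5]
width: 0.0171
```

Call:
send_rows --targets "0 0 0 0 0 0 0;0 0 0 0 0 0 0;0 0 0 0 0 0 0;0 0 0 0 0 0 0;0 0 -0.05 0 0 0 0;0 0 -0.1 0 0 0 0;0 0 -0.15 0 0 0 0;0.05 0 -0.19 0 0 0 0;0.09 0 -0.2 0 0 0 0;0.09 0 -0.2 0 0 0 0"

```text
time_s: 39.05
ee_pos: [0.5505, 0.0234, 0.2743]
eef_rot: [-2.332, 2.099, -0.008]
force: [-0.6, -0.6, 0.7]
width: 0.0428
```

```bash
python3 - <<'E'
from h import *
im=snap("wrist","w29");reds("wrist",im,z=.038,lo=800,hi=40000);plan(*cl(.02,.154),.12,CY-10)
b=snap("top","t29");reds("top",b,lo=100,hi=1500)
E
```

```text
red px [222.2 185.1] w [0.5264 0.1297] cl [0.011 0.168] LW [0.026 0.073] az 5.9
red px [438.3 154.1] w [ 0.5819 -0.091 ] cl [ 0.044 -0.057] LW [0.029 0.108] az 5.0
red px [378.3 153.9] w [ 0.5755 -0.0294] cl [0.044 0.005] LW [0.025 0.108] az 4.6
red px [320.  153.5] w [0.5694 0.0305] cl [0.044 0.065] LW [0.024 0.108] az 6.6
now [0.5498 0.026  0.2729] yaw -83.9 t 39.1 w 0.0425 F [-1.2 -0.2 -0.6]
shift [-0.0915  0.0034  0.1529] turn [ -0.2  -0.2 -79.5]
red px [159.8 241. ] w [0.3439 0.4956] cl [-0.135  0.55 ] LW [0.031 0.101] az -4.6
red px [323.7 167.3] w [ 0.5726 -0.0358] cl [ 0.04  -0.001] LW [0.024 0.094] az 4.3
red px [342.9 162.9] w [ 0.5856 -0.099 ] cl [ 0.047 -0.065] LW [0.025 0.108] az 5.6
```

View pics/w29.png

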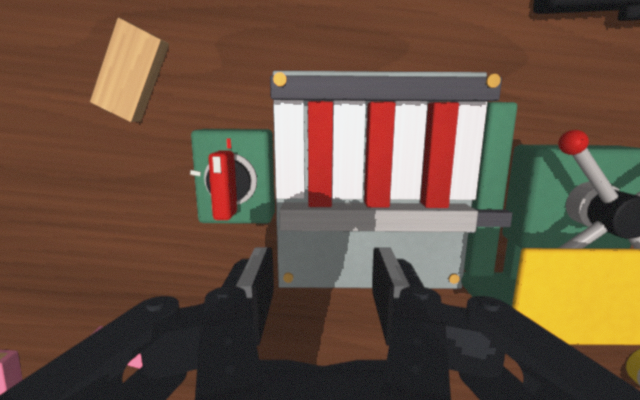

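View pics/t29.png

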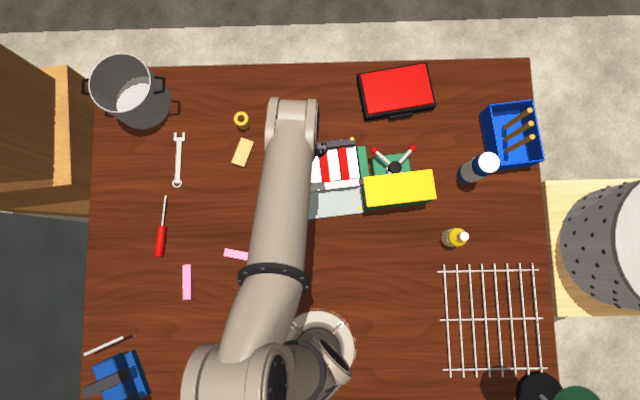

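```bash
python3 -c "
from workcell import env
print(env.close_job())"
```

```text
the job is handed in; nothing more can be done
None
```

I finished the job and handed it in at about 39 s of the 210 s allowed. No verdict came back, so the results below are from my own last checks.

**What I did:**
1. Turned the lock knob anticlockwise until it clicked free.
2. Wound the jaw fully open with two pushes of the star wheel.
3. Laid all three red blanks in their own slots. One was knocked aside partway through, so I found it again before picking it up.
4. Wound the jaw fully shut with three pushes, until the finger stopped moving and the push force rose to about 10 N.
5. Turned the knob back clockwise until it clicked home.

**Last checks from the wrist camera:**
- **Blanks:** their centres are at x ≈ 0.044 m in the clamp frame (the allowed range is 0.040 to 0.049). They lie in line with the slots to within about 1°. Heights were not measured, but all three look seated.
- **Jaw:** just before I locked the knob, the spokes read about 228.6° of the 229.2° full turn, so the jaw is at its shut stop.
- **Knob:** its bar lies within 1° of the clamp's x axis, so it is locked.
- **Bystanders:** the screwdriver measured where it started, and the others look unmoved in the top view. The robot was touching nothing.

**Disagreements:**
- The top camera read x ≈ 0.040 m for the middle blank and 0.047 m for the right one. The arm partly hides the clamp in that view, so I went by the wrist camera.
- Earlier, the wrist and top cameras had differed by 2 to 4 mm on where the blanks lay on the bench.

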